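# Rake clay tablets into an even layer in the drying tray

## Task

Take the hand rake from its rest and, with the tines riding lightly on the bed of the drying tray, rake the six bunched clay tablets along the tray into an even single layer, with two tablets in each third of the bed (blue marks on the rims). Press only gently, never touch the tablets with the fingers, and leave the bottle, the jar and the beaker where they stand. Then lay the rake back on its rest and let go.

Things in the scene. Friction and masses are not known exactly. Their poses are not given: they have to be found in the camera images.
- tray: Fixed aluminium drying tray. Inside 104 mm (its x) by 330 mm (its y); walls 5 mm thick, rims 45 mm above the table. Origin: centre of its underside, on the table; z up. Blue marks on the long rims at y = -55 and +55 mm split the bed into three equal thirds. The tablets start bunched at the +y end.
- bed: The tray's steel bed plate, 104 x 330 mm, filling the tray. Origin: centre of its upper face, normally 18 mm above the tray's underside (27 mm below the rims). It floats level on rubber buffers: it starts to sink at 2 to 3 N of push, then gives about 1 mm per 5 N, to a stop after 8 mm, and rises again when let go.
- rake_grip (a point): Centre of the hand rake's upright wooden handle, where it is gripped; z up along the handle, x along the crossbar. Handle 20 x 20 mm square, 60 mm tall (30 mm above and below this point), its top end black; under it a green crossbar 132 mm (x) x 26 mm (y) x 16 mm high, its underside 46 mm below this point. About 0.25 kg; symmetric under a half turn.
- rake: The same rake, same axes; origin: centre of the crossbar's underside. Below it hangs a steel comb of 7 tines, 92 mm wide (x), 5 mm thick (y), centred, held in a green skirt 84 x 14 x 12 mm. Its depth is adjustable and friction-locked: the tine tips lie 40 to 66 mm below this origin, differently each time and not measured, so feel for the bed. Pushing the tines on the bed with over 15 N would bend them.
- rest: Fixed grey rake rest: base 140 mm (x) by 60 mm (y) and two posts, each 18 mm (x) by 44 mm (y), 104 mm apart inside, 80 mm tall. The crossbar's ends lie on the two posts, the comb hanging free between them, crossbar along the rest's x. Origin: centre of the underside.
- rest_seat (a point): Point on the rest midway between its post tops, 80 mm above the table: where the centre of the crossbar's underside (rake) sits when the rake is on its rest.
- bottle: Bystander: amber bottle with green cap, 60 mm across, 130 mm tall; origin at the centre of its underside.
- jar: Bystander: white jar with green lid, 64 mm across, 75 mm tall; origin at the centre of its underside.
- beaker: Bystander: clear beaker, 66 mm across, 75 mm tall; origin at the centre of its underside.
- tablet0_center (a point): Centre of loose fired-clay tablet 0: a flat cylinder 28 mm across and 14 mm tall, lying flat on the bed, about 30 g. The six start as three rows of two across the tray, rows about 42 mm apart along the tray's y, the two of a row about 48 mm apart along its x.
- tablet1_center (a point): Centre of tablet 1, the same kind.
- tablet2_center (a point): Centre of tablet 2, the same kind.
- tablet3_center (a point): Centre of tablet 3, the same kind.
- tablet4_center (a point): Centre of tablet 4, the same kind.
- tablet5_center (a point): Centre of tablet 5, the same kind.
Mind the look-alikes: they are no part of the job. Leave any green or purple look-alike of the part that bears tablet0_center alone.

How it is judged (in metres and radians):
On the way, in this order (a step that is already met when the one before it is completed fails the run):
1. the rake's tines are set down on the tray's bed (contact force between rake and bed above 0.5 N), for 0.2 s.
2. with the tines riding on the bed, the tablets are raked into an even layer: two in each third, all in the tray, one deep (((y of tablet0_center in the frame of tray above 0.055 m and (y of tablet1_center in the frame of tray above 0.055 m or y of tablet2_center in the frame of tray above 0.055 m or y of tablet3_center in the frame of tray above 0.055 m or y of tablet4_center in the frame of tray above 0.055 m or y of tablet5_center in the frame of tray above 0.055 m)) or (y of tablet1_center in the frame of tray above 0.055 m and (y of tablet2_center in the frame of tray above 0.055 m or y of tablet3_center in the frame of tray above 0.055 m or y of tablet4_center in the frame of tray above 0.055 m or y of tablet5_center in the frame of tray above 0.055 m)) or (y of tablet2_center in the frame of tray above 0.055 m and (y of tablet3_center in the frame of tray above 0.055 m or y of tablet4_center in the frame of tray above 0.055 m or y of tablet5_center in the frame of tray above 0.055 m)) or (y of tablet3_center in the frame of tray above 0.055 m and (y of tablet4_center in the frame of tray above 0.055 m or y of tablet5_center in the frame of tray above 0.055 m)) or (y of tablet4_center in the frame of tray above 0.055 m and y of tablet5_center in the frame of tray above 0.055 m)) and ((y of tablet0_center in the frame of tray between -0.055 and 0.055 m and (y of tablet1_center in the frame of tray between -0.055 and 0.055 m or y of tablet2_center in the frame of tray between -0.055 and 0.055 m or y of tablet3_center in the frame of tray between -0.055 and 0.055 m or y of tablet4_center in the frame of tray between -0.055 and 0.055 m or y of tablet5_center in the frame of tray between -0.055 and 0.055 m)) or (y of tablet1_center in the frame of tray between -0.055 and 0.055 m and (y of tablet2_center in the frame of tray between -0.055 and 0.055 m or y of tablet3_center in the frame of tray between -0.055 and 0.055 m or y of tablet4_center in the frame of tray between -0.055 and 0.055 m or y of tablet5_center in the frame of tray between -0.055 and 0.055 m)) or (y of tablet2_center in the frame of tray between -0.055 and 0.055 m and (y of tablet3_center in the frame of tray between -0.055 and 0.055 m or y of tablet4_center in the frame of tray between -0.055 and 0.055 m or y of tablet5_center in the frame of tray between -0.055 and 0.055 m)) or (y of tablet3_center in the frame of tray between -0.055 and 0.055 m and (y of tablet4_center in the frame of tray between -0.055 and 0.055 m or y of tablet5_center in the frame of tray between -0.055 and 0.055 m)) or (y of tablet4_center in the frame of tray between -0.055 and 0.055 m and y of tablet5_center in the frame of tray between -0.055 and 0.055 m)) and ((y of tablet0_center in the frame of tray below -0.055 m and (y of tablet1_center in the frame of tray below -0.055 m or y of tablet2_center in the frame of tray below -0.055 m or y of tablet3_center in the frame of tray below -0.055 m or y of tablet4_center in the frame of tray below -0.055 m or y of tablet5_center in the frame of tray below -0.055 m)) or (y of tablet1_center in the frame of tray below -0.055 m and (y of tablet2_center in the frame of tray below -0.055 m or y of tablet3_center in the frame of tray below -0.055 m or y of tablet4_center in the frame of tray below -0.055 m or y of tablet5_center in the frame of tray below -0.055 m)) or (y of tablet2_center in the frame of tray below -0.055 m and (y of tablet3_center in the frame of tray below -0.055 m or y of tablet4_center in the frame of tray below -0.055 m or y of tablet5_center in the frame of tray below -0.055 m)) or (y of tablet3_center in the frame of tray below -0.055 m and (y of tablet4_center in the frame of tray below -0.055 m or y of tablet5_center in the frame of tray below -0.055 m)) or (y of tablet4_center in the frame of tray below -0.055 m and y of tablet5_center in the frame of tray below -0.055 m)) and z of tablet0_center in the frame of tray between 0.016 and 0.034 m and z of tablet1_center in the frame of tray between 0.016 and 0.034 m and z of tablet2_center in the frame of tray between 0.016 and 0.034 m and z of tablet3_center in the frame of tray between 0.016 and 0.034 m and z of tablet4_center in the frame of tray between 0.016 and 0.034 m and z of tablet5_center in the frame of tray between 0.016 and 0.034 m and contact force between rake and bed above 0.5 N), for 0.1 s.
At the end, for the whole second after the job is handed in: Two tablets in each third of the bed (split at tray y = -55 and 55 mm), all six lying in the tray, none on another (centre 16 to 34 mm above its underside); rake released, still, on its rest (12 mm in plan, 4 mm in height, tilt 0.08 rad, crossbar within 0.2 rad of the rest's x); tablets still (((y of tablet0_center in the frame of tray above 0.055 m and (y of tablet1_center in the frame of tray above 0.055 m or y of tablet2_center in the frame of tray above 0.055 m or y of tablet3_center in the frame of tray above 0.055 m or y of tablet4_center in the frame of tray above 0.055 m or y of tablet5_center in the frame of tray above 0.055 m)) or (y of tablet1_center in the frame of tray above 0.055 m and (y of tablet2_center in the frame of tray above 0.055 m or y of tablet3_center in the frame of tray above 0.055 m or y of tablet4_center in the frame of tray above 0.055 m or y of tablet5_center in the frame of tray above 0.055 m)) or (y of tablet2_center in the frame of tray above 0.055 m and (y of tablet3_center in the frame of tray above 0.055 m or y of tablet4_center in the frame of tray above 0.055 m or y of tablet5_center in the frame of tray above 0.055 m)) or (y of tablet3_center in the frame of tray above 0.055 m and (y of tablet4_center in the frame of tray above 0.055 m or y of tablet5_center in the frame of tray above 0.055 m)) or (y of tablet4_center in the frame of tray above 0.055 m and y of tablet5_center in the frame of tray above 0.055 m)) and ((y of tablet0_center in the frame of tray between -0.055 and 0.055 m and (y of tablet1_center in the frame of tray between -0.055 and 0.055 m or y of tablet2_center in the frame of tray between -0.055 and 0.055 m or y of tablet3_center in the frame of tray between -0.055 and 0.055 m or y of tablet4_center in the frame of tray between -0.055 and 0.055 m or y of tablet5_center in the frame of tray between -0.055 and 0.055 m)) or (y of tablet1_center in the frame of tray between -0.055 and 0.055 m and (y of tablet2_center in the frame of tray between -0.055 and 0.055 m or y of tablet3_center in the frame of tray between -0.055 and 0.055 m or y of tablet4_center in the frame of tray between -0.055 and 0.055 m or y of tablet5_center in the frame of tray between -0.055 and 0.055 m)) or (y of tablet2_center in the frame of tray between -0.055 and 0.055 m and (y of tablet3_center in the frame of tray between -0.055 and 0.055 m or y of tablet4_center in the frame of tray between -0.055 and 0.055 m or y of tablet5_center in the frame of tray between -0.055 and 0.055 m)) or (y of tablet3_center in the frame of tray between -0.055 and 0.055 m and (y of tablet4_center in the frame of tray between -0.055 and 0.055 m or y of tablet5_center in the frame of tray between -0.055 and 0.055 m)) or (y of tablet4_center in the frame of tray between -0.055 and 0.055 m and y of tablet5_center in the frame of tray between -0.055 and 0.055 m)) and ((y of tablet0_center in the frame of tray below -0.055 m and (y of tablet1_center in the frame of tray below -0.055 m or y of tablet2_center in the frame of tray below -0.055 m or y of tablet3_center in the frame of tray below -0.055 m or y of tablet4_center in the frame of tray below -0.055 m or y of tablet5_center in the frame of tray below -0.055 m)) or (y of tablet1_center in the frame of tray below -0.055 m and (y of tablet2_center in the frame of tray below -0.055 m or y of tablet3_center in the frame of tray below -0.055 m or y of tablet4_center in the frame of tray below -0.055 m or y of tablet5_center in the frame of tray below -0.055 m)) or (y of tablet2_center in the frame of tray below -0.055 m and (y of tablet3_center in the frame of tray below -0.055 m or y of tablet4_center in the frame of tray below -0.055 m or y of tablet5_center in the frame of tray below -0.055 m)) or (y of tablet3_center in the frame of tray below -0.055 m and (y of tablet4_center in the frame of tray below -0.055 m or y of tablet5_center in the frame of tray below -0.055 m)) or (y of tablet4_center in the frame of tray below -0.055 m and y of tablet5_center in the frame of tray below -0.055 m)) and z of tablet0_center in the frame of tray between 0.016 and 0.034 m and z of tablet1_center in the frame of tray between 0.016 and 0.034 m and z of tablet2_center in the frame of tray between 0.016 and 0.034 m and z of tablet3_center in the frame of tray between 0.016 and 0.034 m and z of tablet4_center in the frame of tray between 0.016 and 0.034 m and z of tablet5_center in the frame of tray between 0.016 and 0.034 m and horizontal distance between rake and rest_seat below 0.012 m and z of rake in the frame of rest_seat between -0.004 and 0.004 m and angle between rake's own z axis and vertical below 0.08 rad and angle between the x axis of rake and the x axis of rest, either way round below 0.2 rad and linear speed of each of rake, tablet0, tablet1, tablet2, tablet3, tablet4, tablet5 below 0.02 m/s); the robot touches nothing.
It fails at once if the rake presses on the bed with more than 15 N (contact force between rake and bed above 15 N).
It fails at once if the fingers touch a tablet (contact force between the fingers and tablet0 above 0.3 N or contact force between the fingers and tablet1 above 0.3 N or contact force between the fingers and tablet2 above 0.3 N or contact force between the fingers and tablet3 above 0.3 N or contact force between the fingers and tablet4 above 0.3 N or contact force between the fingers and tablet5 above 0.3 N).
It fails at once if a bystander is moved by more than 20 mm or tipped (distance of any of bottle, jar, beaker from where it was at the start of the episode above 0.02 m or angle between any of bottle, jar, beaker's own z axis and vertical above 0.3 rad).
It also fails if it takes over 72 s, if anything falls off the work surface, if the arm or the gripper's body presses on something with over 40 N, if the wrist force passes 120 N, or if a joint passes its speed limit or range.

## Robot

A 6-joint arm with a two-finger parallel gripper is mounted at the origin on the work surface. World frame = base frame: x ahead of the robot, y to its left, z up, the work surface at z = 0. Lengths are in m, angles in degrees, forces in N, time in s.
With the tool pointing down it reaches from about 0.3 to 0.75 m from the base axis. Payload 8.5 kg.
Tool frame: the origin (TCP) lies midway between the tips of the shut fingers; the grasp point (between the pads) lies env.tcp_to_grasp behind it (env.tcp_to_grasp is the distance from the TCP to the grasp point, in m); z points along the fingers, y is the direction in which the jaws open and shut (so a half turn about z gives the same grasp; the last joint's range is limited). The gripper opens to 85 mm and grips with 20 to 120 N. Pads are 22 mm wide; open, the fingers measure 114 mm over their backs; the gripper's body (76 mm by 85 mm) begins 54 mm behind the grasp point. The pads swing forward as they close: fully open they stand 13 mm farther back than shut.
Start: joints at [54.929, 21.807, 74.336, -0, 83.858, -12.336], TCP at [0.213, 0.507, 0.231] pointing down, gripper open.
Joint ranges: [-178.18, 178.18], [-50.72, 133.34], [12.68, 142.11], [-81.47, 261.47], [9.98, 163.14], [-165.26, 165.26]. Speed limits (degrees/s): [136.94, 136.94, 180, 180, 180, 180].

## Interface

Orientations are given as a 3x3 rotation matrix whose columns are the frame's x, y, z axes.
In Python, from rig import readout, imaging, job, env gives the robot as it stands.
- The arm moves only by the tool move_arm, never from a script. Its argument "motion" is a list of rows, each a list of 3 entries, a list of its own where there are three numbers: the shift along the tool's x, y, z normalised to -1 to 1, where 1 is 0.02 m, then the turn, a rotation vector about the tool's x, y, z normalised to -1 to 1, where 1 is 120 degrees, then the gripper command: -1 is shut, 1 is fully open, values between are in proportion. In form: [[[tx, ty, tz], [rx, ry, rz], claw], ...]. A call has 1 to 12 rows; each row shifts and turns the pose as measured when the row begins, along the tool's axes as they then stand; what a row does not reach is not made up. A row lasts 1/12 s, in which the tool goes at most 41.7 mm and 7.16 degrees, less where a joint would pass 70% of its speed; a pose out of reach is approached as far as the arm can. A call with a number of a shift or a turn outside -1 to 1 is refused whole. A call with a gripper value outside its range is refused whole. The fingers move at their own pace and stop on an object; "squeeze" is the grip in N (left out, the last holds). Time passes only in rows, so rows that do not move let the fingers close. It gives the time, the measured TCP pose, the force and the opening at its end, in the units of the state.
- readout.observe(): the state, without advancing time (a new reading comes with each control period).
- imaging.get_image(name): name is "scene" or "top" or "wrist"; returns a dict with "img" (420x560x3 uint8, blue, green, red), "fov_y" (degrees; the focal length in pixels is half the picture's height over the tangent of half this angle, whatever the lens; pixels are square), "cx", "cy" (the principal point, pixels), "eye" and "orientation" of the camera in the world. Camera axes: x right, y up, looking along -z (the intrinsics and any distortion apply to the point x, -y, -z); pixel columns grow to the right and rows downward; lengths in m; the calibration is good to about 2 mm. A picture is of the moment at which its call begins. There is no depth.
- job.close_job(): hands the job in, once; it reports no verdict.
The state is a dict: "time_s": time; "q": joint angles; "qvel": joint speeds; "joint_efforts": joint torques, N m; "position": TCP position; "tool_rot": TCP orientation; "ft_force": force on the tool from outside, world axes, zero at the start; "wrist_torque": the same for the moment, N m; "grip_width": finger opening in m.
Only numpy, scipy, OpenCV 4.12 (cv2) and the standard library are available. Lean on these libraries where they do the work, as an engineer would, in place of code of your own. Each camera call takes 0.05 s, during which the arm holds its last target.

## Working session

There is one attempt and no reset: what is moved stays moved. The work goes in short steps, Python scripts to look and compute and a tool call to move; the robot and the scene stay as the last step left them, time stands still between calls to the robot, and variables do not carry over. Pictures are saved under pics/ and viewed, and the job is handed in when it is done.

Besides the shell and the picture viewer there is one more tool, called in YAML: its name, and indented under it one key for each argument. move_arm: Moves the arm, as the interface text tells. Its arguments: {"type":"object","properties":{"motion":{"type":"array","items":{"type":"array"}},"squeeze":{"type":"number"}},"required":["motion"]}

```bash
ls; mkdir -p pics; python3 - <<'E'
from rig import readout, imaging, job, env
import cv2
s=readout.observe(); print({k:s[k] for k in s}); print(env.tcp_to_grasp, [a for a in dir(env) if a[0]!='_'])
for n in ("scene","top","wrist"):
    d=imaging.get_image(n); cv2.imwrite(f"pics/{n}0.png",d["img"]); print(n,{k:v for k,v in d.items() if k!="img"})
E
```

```text
pics
{'time_s': 0.0, 'q': array([ 5.49312945e+01,  2.18411133e+01,  7.43861836e+01, -5.23196110e-04,
        8.38580760e+01, -1.23381248e+01]), 'qvel': array([0.08732849, 0.00263966, 0.05429294, 0.03080167, 0.08835097,
       0.00579203]), 'joint_efforts': array([ 2.63804059e-04, -4.48440635e+01, -2.31285936e+01, -1.10766148e-04,
        4.53890490e-03,  2.67489028e-06]), 'position': array([0.21236629, 0.50701861, 0.23070221]), 'tool_rot': array([[-9.22332236e-01,  3.86396851e-01, -8.48682831e-04],
       [ 3.86397659e-01,  9.22331475e-01, -1.22475845e-03],
       [ 3.09524077e-04, -1.45756326e-03, -9.99998890e-01]]), 'ft_force': array([-0.08317394, -1.01112371,  0.51318173]), 'wrist_torque': array([ 0.04984754, -0.02202308,  0.04137781]), 'grip_width': 0.08540681495314682}
0.0187 ['MotionError', 'tcp_to_grasp']
scene {'fov_y': 57.79414861716419, 'cx': 281.64055400890237, 'cy': 209.6266673495258, 'eye': array([ 0.96568064, -0.37914156,  0.47910025]), 'orientation': array([[ 0.75596892, -0.34299729,  0.55755166],
       [ 0.65437684,  0.41857747, -0.62974904],
       [-0.01737635,  0.84091959,  0.54088104]])}
top {'fov_y': 46.013262026043535, 'cx': 277.8096234438808, 'cy': 214.88455916013282, 'eye': array([0.52510789, 0.07972956, 1.15143585]), 'orientation': array([[ 9.53102923e-03,  9.98127642e-01, -6.04182841e-02],
       [-9.99954388e-01,  9.47631369e-03, -1.19208730e-03],
       [-6.17312677e-04,  6.04268901e-02,  9.98172435e-01]])}
wrist {'fov_y': 61.51205341447349, 'cx': 284.1979968617351, 'cy': 209.37641540410974, 'eye': array([0.14778204, 0.53524194, 0.37196557]), 'orientation': array([[ 3.85819250e-01, -8.85228452e-01, -2.59834746e-01],
       [ 9.22574352e-01,  3.70119617e-01,  1.08940509e-01],
       [-2.67301276e-04, -2.81748217e-01,  9.59488338e-01]])}
```

View pics/top0.png

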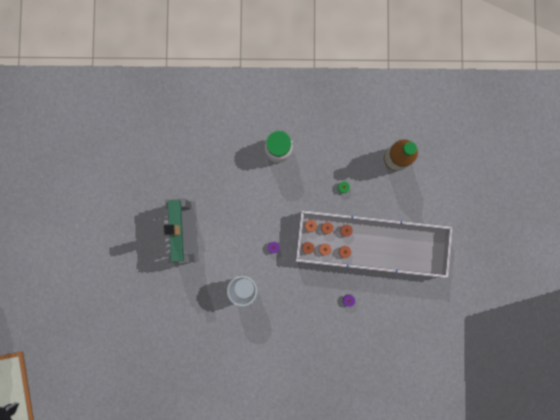

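View pics/scene0.png

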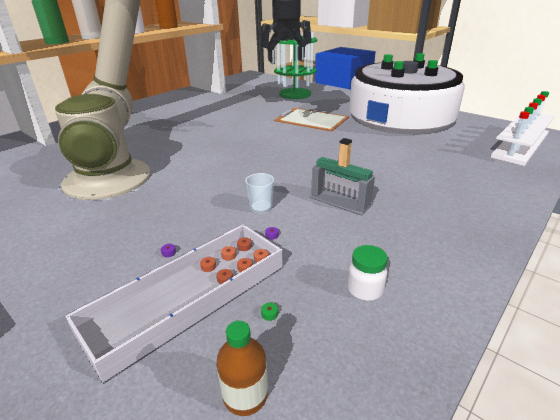

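View pics/wrist0.png

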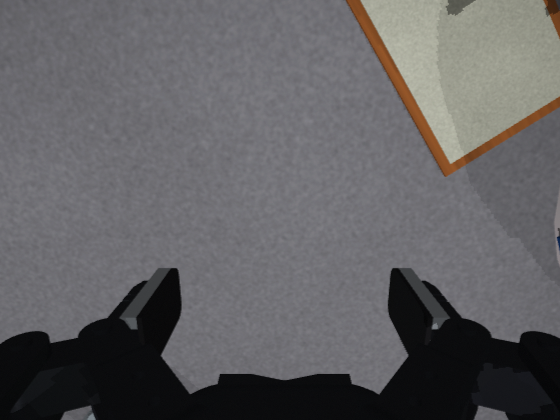

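The top view shows the rake on its rest at about (176,230), the tray spanning (298–450, 212–276) and the six orange tablets at its left end, which is +y. The jar is at (279,146), the beaker at (242,291) and the bottle at (402,153). Next I'll measure.

```bash
cat > h.py <<'E'
from rig import readout, imaging, job, env
import cv2, numpy as np
def ray(d,u,v):
    f=210/np.tan(np.radians(d["fov_y"]/2))
    c=np.array([(u-d["cx"])/f,-(v-d["cy"])/f,-1.0]); return d["orientation"]@c
def onz(d,u,v,z):
    r=ray(d,u,v); e=d["eye"]; return e+r*(z-e[2])/r[2]
def proj(d,p):
    f=210/np.tan(np.radians(d["fov_y"]/2))
    c=d["orientation"].T@(np.array(p)-d["eye"]); return (d["cx"]+f*c[0]/-c[2], d["cy"]-f*c[1]/-c[2])
def blobs(img,lo,hi,amin=8):
    h=cv2.cvtColor(img,cv2.COLOR_BGR2HSV); m=cv2.inRange(h,np.array(lo),np.array(hi))
    n,l,st,c=cv2.connectedComponentsWithStats(m); return [(st[i,4],c[i].round(1),st[i,:4]) for i in range(1,n) if st[i,4]>=amin],m,l
E
python3 - <<'E'
from h import *
t=imaging.get_image("top"); s=imaging.get_image("scene")
for nm,d in (("top",t),("scene",s)):
    print(nm)
    for cn,lo,hi,z in (("orange",(0,120,90),(14,255,255),.032),("green",(60,80,40),(95,255,255),.096),("blue",(105,100,50),(125,255,255),.045)):
        b,m,l=blobs(d["img"],lo,hi,4)
        for a,c,st in b:
            if a<3000: print(cn,a,c,st,onz(d,*c,z).round(4)[:2])
cv2.imwrite("pics/t_tray.png",cv2.resize(t["img"][195:295,280:470],None,fx=4,fy=4,interpolation=cv2.INTER_CUBIC))
cv2.imwrite("pics/t_rake.png",cv2.resize(t["img"][185:280,140:220],None,fx=6,fy=6,interpolation=cv2.INTER_CUBIC))
cv2.imwrite("pics/s_rake.png",cv2.resize(s["img"][125:225,290:390],None,fx=6,fy=6,interpolation=cv2.INTER_CUBIC))
E
```

```text
top
orange 4 [398.5 141.5] [397 141   4   2] [ 0.7637 -0.1934]
orange 11 [413.6 158.6] [410 154   7  10] [ 0.7245 -0.2277]
orange 88 [310.4 225.5] [305 221  11  10] [0.5695 0.007 ]
orange 89 [326.9 227.6] [322 223  11  10] [ 0.5651 -0.0303]
orange 90 [345.9 230.2] [341 226  11  10] [ 0.5596 -0.0734]
orange 89 [307.7 247.6] [303 243  11  10] [0.5195 0.0129]
orange 86 [324.6 249.1] [320 244  10  11] [ 0.5165 -0.0253]
orange 88 [344.6 251.6] [340 247  11  10] [ 0.5113 -0.0705]
orange 283 [ 22.4 380. ] [  0 352  33  68] [0.2197 0.6454]
green 488 [278.2 142.9] [266 131  25  25] [0.7445 0.0816]
green 130 [409.6 148. ] [403 142  14  13] [ 0.7361 -0.2017]
green 94 [343.4 187.1] [338 182  12  11] [ 0.65   -0.0591]
green 284 [174.4 212.3] [168 201  14  27] [0.5924 0.3022]
green 292 [176.4 248.1] [170 234  13  27] [0.5161 0.2963]
scene
orange 473 [68.6 16.8] [57  0 24 36] [-3.9534  1.6464]
orange 129 [100.1   8.1] [95  0 10 24] [-4.6766  2.3868]
orange 989 [160.4  12.7] [140   0  41  29] [-3.3944  2.4704]
orange 1355 [229.9  36. ] [218   0  24  76] [-1.3944  1.735 ]
orange 1219 [78.6 69.5] [59 
[... 1367 characters left out ...]
.1928]
green 31 [537.6 100.8] [534  99   8   6] [0.7851 1.0815]
green 41 [529.1 109.4] [525 107   9   7] [0.7847 0.9714]
green 655 [344.2 169.7] [317 157  56  25] [0.571 0.278]
green 809 [369.3 258.6] [352 245  35  29] [0.7667 0.0471]
green 244 [269.2 311.4] [261 302  17  19] [ 0.7201 -0.1306]
green 540 [237.8 333.7] [226 321  24  27] [ 0.7146 -0.1823]
blue 1737 [340.3  65.4] [315  47  60  43] [-0.1371  1.3383]
blue 378 [377.1 111.1] [367 100  22  23] [0.3603 0.817 ]
blue 4 [194.2 249.2] [193 249   3   2] [ 0.482  -0.0761]
blue 6 [137.5 278.5] [136 278   4   2] [ 0.4713 -0.1856]
blue 6 [230.5 278.5] [229 278   4   2] [ 0.5905 -0.0863]
blue 10 [170.9 314.6] [169 313   4   4] [ 0.5796 -0.1961]
```

View pics/t_tray.png

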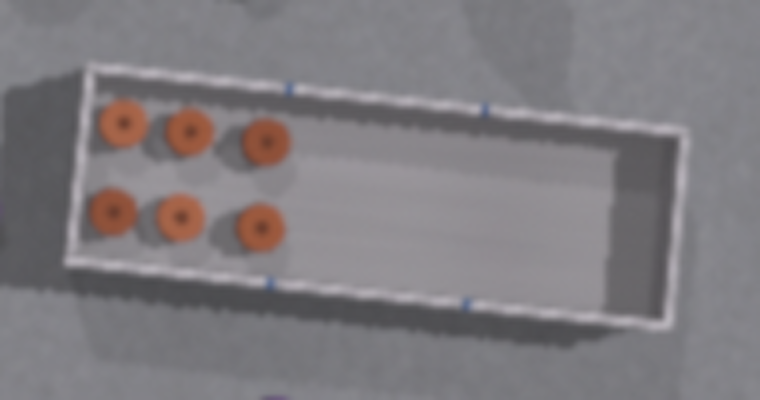

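View pics/t_rake.png

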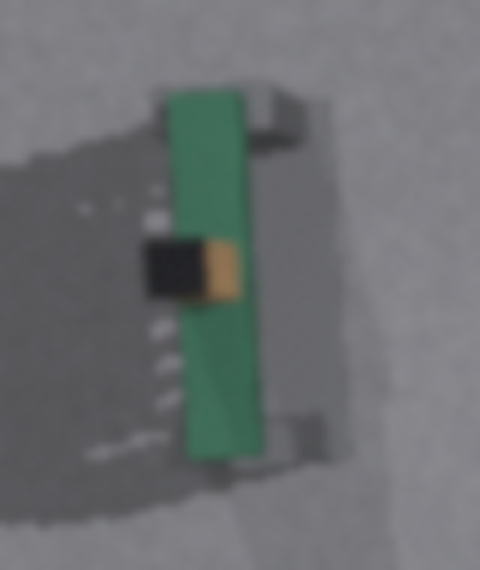

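View pics/s_rake.png

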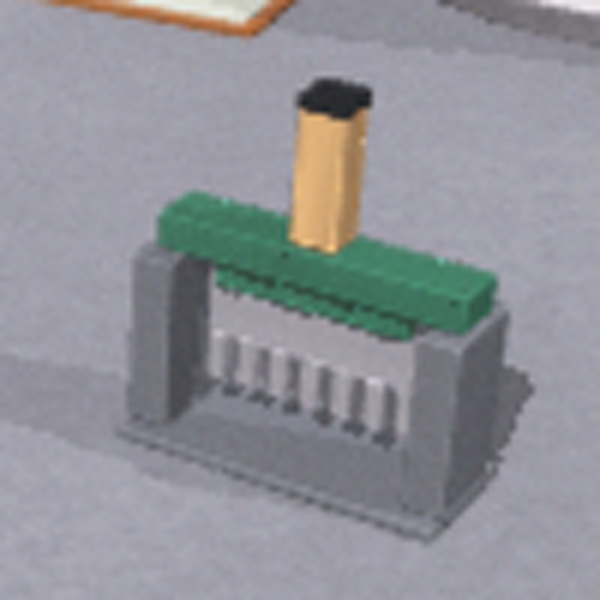

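```bash
python3 - <<'E'
from h import *
t=imaging.get_image("top"); s=imaging.get_image("scene")
def C(p,o,k): return [(p[0]+.5)/k-.5+o[0],(p[1]+.5)/k-.5+o[1]]
print("marks");
P=[]
for p in ((288,88),(485,108),(270,284),(465,304)): q=onz(t,*C(p,(280,195),4),.045)[:2]; P.append(q); print(q.round(4))
print("ctr",np.mean(P,0))
print("corners outer"); Q=[]
for p in ((86,64),(690,127),(672,330),(64,266)): q=onz(t,*C(p,(280,195),4),.045)[:2]; Q.append(q); print(q.round(4))
print("ctr",np.mean(Q,0))
d=(P[0]-P[1]+P[2]-P[3]); print("yaw y", np.degrees(np.arctan2(-d[0],d[1])))
d=(Q[0]-Q[1]+Q[3]-Q[2]); print("yaw y", np.degrees(np.arctan2(-d[0],d[1])))
print("rake top",onz(t,*C((176,270),(140,185),6),.156))
R=[onz(t,*C(p,(140,185),6),.096)[:2] for p in ((167,91),(246,89),(263,458),(188,461))]
print("bar",np.round(R,4),np.mean(R,0)); d=R[0]+R[1]-R[2]-R[3]; print("bar yaw",np.degrees(np.arctan2(d[1],d[0])))
print("scene handle top",onz(s,*C((336,97),(290,125),6),.156))
print("rest base scene corners (L,front,..)",onz(s,*C((115,430),(290,125),6),.0),onz(s,*C((430,540),(290,125),6),0))
for nm,b in (("jar",(278.2,142.9,.075)),("bottle",(409.6,148,.13)),("beaker",(244,289,.075))): print(nm,onz(t,*b))
E
```

```text
marks
[ 0.5897 -0.0844]
[ 0.5796 -0.1946]
[ 0.4803 -0.0744]
[ 0.4703 -0.1829]
ctr [ 0.5299848  -0.13407751]
corners outer
[0.6021 0.0289]
[ 0.57   -0.3092]
[ 0.457  -0.2979]
[0.4892 0.0404]
ctr [ 0.52959847 -0.13447489]
yaw y -5.278243771878152
yaw y -5.433698406338668
rake top [0.55363698 0.29983492 0.156     ]
bar [[0.6192 0.3178]
 [0.6202 0.2896]
 [0.489  0.2807]
 [0.4877 0.3073]] [0.55404982 0.29885197]
bar yaw 4.203658267764334
scene handle top [0.55921763 0.29377271 0.156     ]
rest base scene corners (L,front,..) [0.48359678 0.26684581 0.        ] [ 6.25075465e-01  2.77418612e-01 -5.55111512e-17]
jar [0.74891139 0.08166845 0.075     ]
bottle [ 0.72930191 -0.19259656  0.13      ]
beaker [0.42912176 0.15254449 0.075     ]
```

```bash
cat >> h.py <<'E'
from scipy.spatial.transform import Rotation as Ro
def Rdown(yaw_y):  # tool y at world angle yaw_y deg, z down
    a=np.radians(yaw_y); y=np.array([np.cos(a),np.sin(a),0]); z=np.array([0,0,-1.]); return np.c_[np.cross(y,z),y,z]
def plan(p,yaw=None,n=None,vmax=.02):
    s=readout.observe(); R=s["tool_rot"]; dp=np.array(p)-s["position"]
    Rt=Rdown(yaw) if yaw is not None else R
    rv=Ro.from_matrix(R.T@Rt).as_rotvec(degrees=True)
    n=n or int(max(np.ceil(np.linalg.norm(dp)/vmax),np.ceil(np.linalg.norm(rv)/7)))
    Rk=R
    for i in range(n):
        r=Rk.T@dp/n/.02; print([r.round(3).tolist(),(rv/n/120).round(4).tolist()])
        Rk=Rk@Ro.from_rotvec(rv/n,degrees=True).as_matrix()
def st():
    s=readout.observe(); R=s["tool_rot"]; print("t",round(s["time_s"],2),"p",s["position"].round(4),"yaw_y",np.degrees(np.arctan2(R[1,1],R[0,1])).round(2),"tilt",R[:,2].round(4),"F",s["ft_force"].round(2),"T",s["wrist_torque"].round(2),"w",round(s["grip_width"],4))
E
python3 -c "
from h import *
plan((.5545,.2985,.24),94.2)"
```

```text
[[-0.943, -0.144, -0.021], [-0.0, -0.0, -0.0107]]
[[-0.94, -0.165, -0.021], [-0.0, -0.0, -0.0107]]
[[-0.936, -0.186, -0.021], [-0.0, -0.0, -0.0107]]
[[-0.931, -0.207, -0.021], [-0.0, -0.0, -0.0107]]
[[-0.926, -0.227, -0.021], [-0.0, -0.0, -0.0107]]
[[-0.921, -0.248, -0.021], [-0.0, -0.0, -0.0107]]
[[-0.915, -0.269, -0.021], [-0.0, -0.0, -0.0107]]
[[-0.909, -0.289, -0.021], [-0.0, -0.0, -0.0107]]
[[-0.902, -0.309, -0.021], [-0.0, -0.0, -0.0107]]
[[-0.895, -0.329, -0.021], [-0.0, -0.0, -0.0107]]
[[-0.888, -0.349, -0.021], [-0.0, -0.0, -0.0107]]
[[-0.88, -0.369, -0.021], [-0.0, -0.0, -0.0107]]
[[-0.871, -0.389, -0.021], [-0.0, -0.0, -0.0107]]
[[-0.862, -0.408, -0.021], [-0.0, -0.0, -0.0107]]
[[-0.853, -0.427, -0.021], [-0.0, -0.0, -0.0107]]
[[-0.843, -0.446, -0.021], [-0.0, -0.0, -0.0107]]
[[-0.833, -0.465, -0.021], [-0.0, -0.0, -0.0107]]
[[-0.822, -0.484, -0.021], [-0.0, -0.0, -0.0107]]
[[-0.811, -0.502, -0.021], [-0.0, -0.0, -0.0107]]
[[-0.8, -0.52, -0.021], [-0.0, -0.0, -0.0107]]
[[-0.788, -0.538, -0.021], [-0.0, -0.0, -0.0107]]
```

move_arm:
  motion:
    - [[-0.94,-0.15,-0.02],[0,0,-0.011],1]
    - [[-0.94,-0.17,-0.02],[0,0,-0.011],1]
    - [[-0.94,-0.19,-0.02],[0,0,-0.011],1]
    - [[-0.93,-0.21,-0.02],[0,0,-0.011],1]
    - [[-0.93,-0.23,-0.02],[0,0,-0.011],1]
    - [[-0.92,-0.25,-0.02],[0,0,-0.011],1]
    - [[-0.92,-0.27,-0.02],[0,0,-0.011],1]
    - [[-0.91,-0.29,-0.02],[0,0,-0.011],1]
    - [[-0.9,-0.31,-0.02],[0,0,-0.011],1]
    - [[-0.9,-0.33,-0.02],[0,0,-0.011],1]
    - [[-0.89,-0.35,-0.02],[0,0,-0.011],1]
    - [[-0.88,-0.37,-0.02],[0,0,-0.011],1]

```text
time_s: 1.35
position: [0.4146, 0.3853, 0.2357]
tool_rot: [[-0.995, 0.101, -0.002], [0.101, 0.995, -0.0], [0.002, -0.001, -1.0]]
ft_force: [-0.2, -0.0, -0.3]
grip_width: 0.0858
```

```bash
python3 -c "
from h import *
st();plan((.5545,.2985,.24),94.2)"
```

```text
t 1.35 p [0.4146 0.3853 0.2357] yaw_y 84.21 tilt [-1.7e-03 -3.0e-04 -1.0e+00] F [-0.19 -0.04 -0.29] T [-0.01 -0.   -0.02] w 0.0858
[[-0.822, -0.402, -0.025], [-0.0, -0.0001, -0.0093]]
[[-0.814, -0.417, -0.025], [-0.0, -0.0001, -0.0093]]
[[-0.806, -0.433, -0.025], [-0.0, -0.0001, -0.0093]]
[[-0.797, -0.449, -0.025], [-0.0, -0.0001, -0.0093]]
[[-0.788, -0.464, -0.024], [-0.0, -0.0001, -0.0093]]
[[-0.779, -0.479, -0.024], [-0.0, -0.0001, -0.0093]]
[[-0.77, -0.494, -0.024], [-0.0, -0.0001, -0.0093]]
[[-0.76, -0.509, -0.024], [-0.0, -0.0001, -0.0093]]
[[-0.75, -0.524, -0.024], [-0.0, -0.0001, -0.0093]]
```

move_arm:
  motion:
    - [[-0.82,-0.4,0],[0,0,-0.009],1]
    - [[-0.81,-0.42,0],[0,0,-0.009],1]
    - [[-0.81,-0.43,0],[0,0,-0.009],1]
    - [[-0.8,-0.45,0],[0,0,-0.009],1]
    - [[-0.79,-0.46,0],[0,0,-0.009],1]
    - [[-0.78,-0.48,0],[0,0,-0.009],1]
    - [[-0.77,-0.49,0],[0,0,-0.009],1]
    - [[-0.76,-0.51,0],[0,0,-0.009],1]
    - [[-0.75,-0.52,0],[0,0,-0.009],1]

```text
time_s: 2.1
position: [0.5617, 0.2935, 0.2349]
tool_rot: [[-0.997, -0.077, -0.003], [-0.077, 0.997, -0.001], [0.003, -0.0, -1.0]]
ft_force: [-0.5, 0.7, 0.1]
grip_width: 0.0852
```

```bash
python3 -c "
from h import *
st();plan((.5545,.2985,.24),94.2)
d=imaging.get_image('wrist'); cv2.imwrite('pics/w1.png',d['img']); np.save('w1.npy',d,allow_pickle=True)
for z,n in ((.156,'handletop'),(.096,'bar')): print(n,proj(d,(.5545,.2985,z)))
for p in [(.5545,.2985,.156)]: pass
"
```

```text
t 2.1 p [0.5617 0.2935 0.2349] yaw_y 94.41 tilt [-2.9e-03 -7.0e-04 -1.0e+00] F [-0.52  0.72  0.12] T [ 0.02 -0.07  0.01] w 0.0852
[[0.338, 0.278, -0.257], [-0.0002, -0.0014, 0.0017]]
handletop (np.float64(292.03238472138986), np.float64(207.84319392334586))
bar (np.float64(290.4690573618169), np.float64(187.51162979713007))
```

View pics/w1.png

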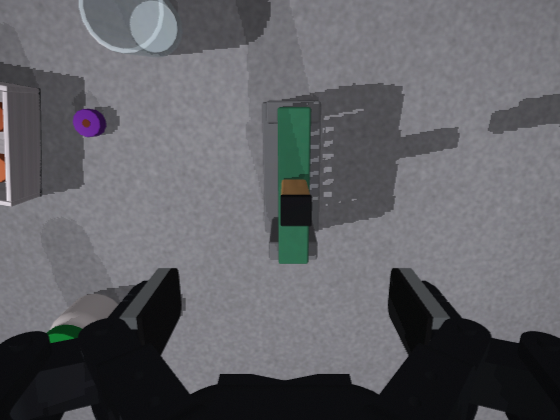

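The wrist view shows the black handle top at about (296,210), the crossbar spanning (277–310, 107–264), and both posts.

```bash
python3 -c "
from h import *
d=np.load('w1.npy',allow_pickle=True).item()
h=cv2.cvtColor(d['img'],cv2.COLOR_BGR2HSV)
m=(h[...,2]<40).astype(np.uint8); m[:, :260]=0; m[:,330:]=0; m[260:]=0
n,l,s,c=cv2.connectedComponentsWithStats(m); i=1+np.argmax(s[1:,4]); print('black',s[i],c[i],onz(d,*c[i],.156).round(4))
m=cv2.inRange(h,np.array((60,80,40)),np.array((95,255,255))); m[:,:240]=0;m[270:]=0;m[:,340:]=0
ys,xs=np.nonzero(m); r=cv2.minAreaRect(np.c_[xs,ys].astype(np.float32)); b=cv2.boxPoints(r); q=np.array([onz(d,*p,.094)[:2] for p in b]); print(q.round(4),q.mean(0).round(4))
e=q[1:]-q[:-1]; print(np.degrees(np.arctan2(e[:,1],e[:,0])),np.hypot(*e.T))
# post tops outer edges
cv2.imwrite('pics/w1c.png',cv2.resize(d['img'][80:280,230:430],None,fx=3,fy=3,interpolation=cv2.INTER_CUBIC))
st()
"
```

```text
black [281 195  31  32 957] [295.93521421 210.07628004] [0.5558 0.3012 0.156 ]
[[0.4926 0.2838]
 [0.4907 0.3083]
 [0.6207 0.3211]
 [0.6229 0.2933]] [0.5567 0.3016]
[ 94.452818     5.62343221 -85.54328778] [0.02458049 0.13060536 0.02788969]
t 2.15 p [0.5642 0.2914 0.2343] yaw_y 94.34 tilt [-0.0021 -0.0016 -1.    ] F [ 0.05 -2.79 -0.34] T [-0.13  0.01  0.  ] w 0.0853
```

View pics/w1c.png

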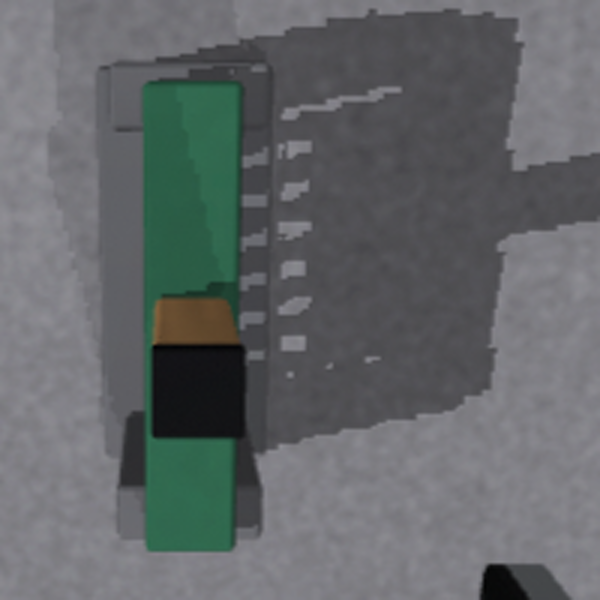

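```bash
python3 -c "
from h import *
st();plan((.555,.300,.200),94.4,4)"
```

```text
t 2.15 p [0.5642 0.2914 0.2343] yaw_y 94.34 tilt [-0.0021 -0.0016 -1.    ] F [ 0.05 -2.79 -0.34] T [-0.13  0.01  0.  ] w 0.0853
[[0.106, 0.116, 0.429], [-0.0002, -0.0003, -0.0001]]
[[0.106, 0.116, 0.429], [-0.0002, -0.0003, -0.0001]]
[[0.106, 0.116, 0.429], [-0.0002, -0.0003, -0.0001]]
[[0.107, 0.116, 0.429], [-0.0002, -0.0003, -0.0001]]
```

move_arm:
  motion:
    - [[0.1,0.12,0.43],[0,0,0],1]
    - [[0.1,0.12,0.43],[0,0,0],1]
    - [[0.1,0.12,0.43],[0,0,0],1]
    - [[0.1,0.1,0.3],[0,0,0],1]
    - [[0,0,0],[0,0,0],1]
    - [[0,0,0],[0,0,0],1]

```text
time_s: 2.65
position: [0.5525, 0.3015, 0.1973]
tool_rot: [[-0.997, -0.075, -0.006], [-0.075, 0.997, -0.002], [0.006, -0.002, -1.0]]
ft_force: [0.2, -1.0, -0.4]
grip_width: 0.0856
```

```bash
python3 -c "
from h import *
st();plan((.555,.300,.108),94.4,6)"
```

```text
t 2.65 p [0.5525 0.3015 0.1973] yaw_y 94.31 tilt [-0.0061 -0.0023 -1.    ] F [ 0.24 -1.03 -0.41] T [-0.06  0.04 -0.02] w 0.0856
[[-0.024, -0.013, 0.744], [-0.0001, -0.0005, -0.0001]]
[[-0.023, -0.013, 0.744], [-0.0001, -0.0005, -0.0001]]
[[-0.023, -0.013, 0.744], [-0.0001, -0.0005, -0.0001]]
[[-0.022, -0.014, 0.744], [-0.0001, -0.0005, -0.0001]]
[[-0.021, -0.014, 0.744], [-0.0001, -0.0005, -0.0001]]
[[-0.02, -0.014, 0.744], [-0.0001, -0.0005, -0.0001]]
```

move_arm:
  motion:
    - [[-0.02,-0.01,0.74],[0,-0.0006,0],1]
    - [[-0.02,-0.01,0.74],[0,-0.0006,0],1]
    - [[-0.02,-0.01,0.74],[0,-0.0006,0],1]
    - [[-0.02,-0.01,0.74],[0,-0.0006,0],1]
    - [[-0.02,-0.01,0.6],[0,-0.0006,0],1]
    - [[0,0,0.4],[0,0,0],1]
    - [[0,0,0.1],[0,0,0],1]

```text
time_s: 3.23
position: [0.5539, 0.3035, 0.1165]
tool_rot: [[-0.997, -0.079, 0.008], [-0.079, 0.997, 0.001], [-0.008, 0.0, -1.0]]
ft_force: [-0.9, -0.2, -0.7]
grip_width: 0.0855
```

```bash
python3 -c "
from h import *
st();plan((.555,.300,.108),94.4,1)
d=imaging.get_image('scene'); cv2.imwrite('pics/s2.png',d['img'])
"
```

```text
t 3.23 p [0.5539 0.3035 0.1165] yaw_y 94.53 tilt [ 7.6e-03  6.0e-04 -1.0e+00] F [-0.87 -0.24 -0.72] T [ 0.01  0.03 -0.02] w 0.0855
[[-0.039, -0.178, 0.424], [0.0, 0.0036, 0.0011]]
```

View pics/s2.png

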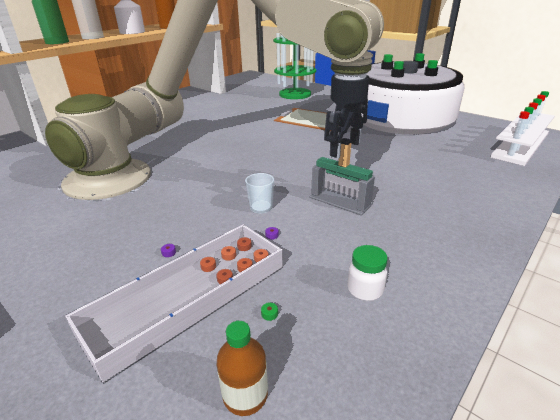

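move_arm:
  motion:
    - [[-0.02,-0.09,0.2],[0,0.0018,0],1]
    - [[-0.01,-0.09,0.2],[0,0.0018,0],1]
    - [[0,0,0],[0,0,0],1]
    - [[0,0,0],[0,0,0],1]

```text
time_s: 3.62
position: [0.5559, 0.3002, 0.1104]
tool_rot: [[-0.997, -0.079, 0.003], [-0.079, 0.997, 0.001], [-0.003, 0.001, -1.0]]
ft_force: [-0.0, 0.9, 0.2]
grip_width: 0.0856
```

```bash
python3 -c "
from h import *
st();plan((.555,.300,.108),94.4,1)
d=imaging.get_image('wrist'); cv2.imwrite('pics/w2.png',d['img'])
"
```

```text
t 3.62 p [0.5559 0.3002 0.1104] yaw_y 94.55 tilt [ 0.0032  0.0013 -1.    ] F [-0.01  0.94  0.2 ] T [0.03 0.02 0.01] w 0.0856
[[0.045, -0.005, 0.119], [0.0005, 0.0016, 0.0013]]
```

View pics/w2.png

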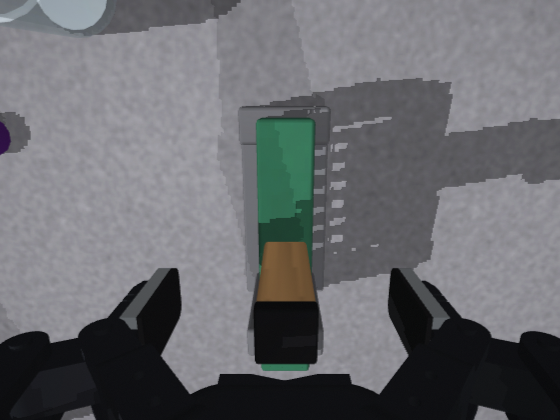

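The handle sits centred between the pads, at column 285 against pad edges at 180 and 389. Closing now.

move_arm:
  motion:
    - [[0,0,0.1],[0,0.0015,0],0]
    - [[0,0,0],[0,0,0],-0.5]
    - [[0,0,0],[0,0,0],-1]
    - [[0,0,0],[0,0,0],-1]
    - [[0,0,0],[0,0,0],-1]
    - [[0,0,0],[0,0,0],-1]
    - [[0,0,0],[0,0,0],-1]
    - [[0,0,0],[0,0,0],-1]
  squeeze: 60

```text
time_s: 4.33
position: [0.5563, 0.3004, 0.1093]
tool_rot: [[-0.997, -0.079, 0.002], [-0.079, 0.997, 0.002], [-0.002, 0.002, -1.0]]
ft_force: [0.9, 1.4, -0.1]
grip_width: 0.0193
```

```bash
python3 -c "
from h import *
st()"
```

```text
t 4.33 p [0.5563 0.3004 0.1093] yaw_y 94.55 tilt [ 0.0017  0.0017 -1.    ] F [ 0.93  1.41 -0.11] T [-0.03 -0.03 -0.01] w 0.0193
```

move_arm:
  motion:
    - [[0,0,-0.3],[0,0,0],-1]
    - [[0,0,-0.7],[0,0,0],-1]
    - [[0,0,-1],[0,0,0],-1]
    - [[0,0,-1],[0,0,0],-1]
    - [[0,0,-1],[0,0,0],-1]
    - [[0,0,-1],[0,0,0],-1]
    - [[0,0,-1],[0,0,0],-1]
    - [[0,0,-0.6],[0,0,0],-1]
    - [[0,0,-0.2],[0,0,0],-1]
    - [[0,0,0],[0,0,0],-1]

```text
time_s: 5.17
position: [0.5539, 0.2994, 0.2504]
tool_rot: [[-0.997, -0.08, -0.008], [-0.079, 0.997, -0.002], [0.008, -0.001, -1.0]]
ft_force: [-0.7, 0.6, -2.3]
grip_width: 0.019
```

```bash
python3 -c "
from h import *
st(); plan((.538,-.05,.22),84.65,18)
d=imaging.get_image('scene'); cv2.imwrite('pics/s3.png',cv2.resize(d['img'][60:240,260:460],None,fx=3,fy=3))"
```

```text
t 5.17 p [0.5539 0.2994 0.2504] yaw_y 94.56 tilt [-0.0081 -0.0018 -1.    ] F [-0.67  0.55 -2.31] T [-0.    0.02  0.  ] w 0.019
[[0.12, -0.964, 0.087], [-0.0, -0.0002, 0.0046]]
[[0.111, -0.965, 0.086], [-0.0, -0.0002, 0.0046]]
[[0.102, -0.966, 0.086], [-0.0, -0.0002, 0.0046]]
[[0.093, -0.967, 0.086], [-0.0, -0.0002, 0.0046]]
[[0.083, -0.968, 0.086], [-0.0, -0.0002, 0.0046]]
[[0.074, -0.969, 0.086], [-0.0, -0.0002, 0.0046]]
[[0.065, -0.969, 0.086], [-0.0, -0.0002, 0.0046]]
[[0.056, -0.97, 0.086], [-0.0, -0.0002, 0.0046]]
[[0.046, -0.97, 0.085], [-0.0, -0.0002, 0.0046]]
[[0.037, -0.971, 0.085], [-0.0, -0.0002, 0.0046]]
[[0.028, -0.971, 0.085], [-0.0, -0.0002, 0.0046]]
[[0.019, -0.971, 0.085], [-0.0, -0.0002, 0.0046]]
[[0.009, -0.971, 0.085], [-0.0, -0.0002, 0.0046]]
[[-0.0, -0.971, 0.085], [-0.0, -0.0002, 0.0046]]
[[-0.009, -0.971, 0.085], [-0.0, -0.0002, 0.0046]]
[[-0.019, -0.971, 0.085], [-0.0, -0.0002, 0.0046]]
[[-0.028, -0.971, 0.085], [-0.0, -0.0002, 0.0046]]
[[-0.037, -0.971, 0.084], [-0.0, -0.0002, 0.0046]]
```

View pics/s3.png

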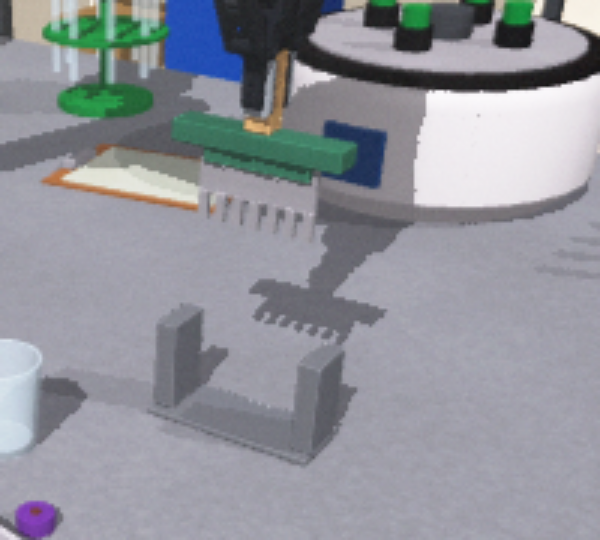

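The rake is lifted level and the rest is empty. Moving to the tray.

move_arm:
  motion:
    - [[0.1,-0.5,0],[0,0,0.0046],-1]
    - [[0.1,-0.97,0],[0,0,0.0046],-1]
    - [[0.1,-0.97,0.05],[0,0,0.0046],-1]
    - [[0.09,-0.97,0.08],[0,0,0.0046],-1]
    - [[0.08,-0.97,0.08],[0,0,0.0046],-1]
    - [[0.07,-0.97,0.08],[0,0,0.0046],-1]
    - [[0.06,-0.97,0.08],[0,0,0.0046],-1]
    - [[0.05,-0.97,0.08],[0,0,0.0046],-1]
    - [[0.05,-0.97,0.08],[0,0,0.0046],-1]
    - [[0.04,-0.97,0.08],[0,0,0.0046],-1]
    - [[0.03,-0.97,0.08],[0,0,0.0046],-1]
    - [[0.02,-0.97,0.08],[0,0,0.0046],-1]

```text
time_s: 6.22
position: [0.5333, 0.0616, 0.2204]
tool_rot: [[-0.998, 0.043, -0.035], [0.043, 0.999, -0.006], [0.035, -0.007, -0.999]]
ft_force: [0.1, -0.3, -1.8]
grip_width: 0.0191
```

```bash
python3 -c "
from h import *
st(); plan((.538,-.05,.20),84.65,9)"
```

```text
t 6.22 p [0.5333 0.0616 0.2204] yaw_y 87.53 tilt [-0.0352 -0.0057 -0.9994] F [ 0.08 -0.34 -1.78] T [-0.05 -0.03  0.03] w 0.0191
[[-0.057, -0.617, 0.116], [-0.0004, -0.0018, 0.0027]]
[[-0.06, -0.617, 0.115], [-0.0004, -0.0018, 0.0027]]
[[-0.063, -0.617, 0.115], [-0.0004, -0.0018, 0.0027]]
[[-0.066, -0.617, 0.115], [-0.0004, -0.0018, 0.0027]]
[[-0.069, -0.616, 0.115], [-0.0004, -0.0018, 0.0027]]
[[-0.072, -0.616, 0.114], [-0.0004, -0.0018, 0.0027]]
[[-0.075, -0.616, 0.114], [-0.0004, -0.0018, 0.0027]]
[[-0.078, -0.615, 0.114], [-0.0004, -0.0018, 0.0027]]
[[-0.081, -0.615, 0.113], [-0.0004, -0.0018, 0.0027]]
```

move_arm:
  motion:
    - [[-0.06,-0.6,0.1],[0,-0.0018,0.003],-1]
    - [[-0.06,-0.6,0.1],[0,-0.0018,0.003],-1]
    - [[-0.06,-0.6,0.1],[0,-0.0018,0.003],-1]
    - [[-0.07,-0.6,0.1],[0,-0.0018,0.003],-1]
    - [[-0.07,-0.6,0.1],[0,-0.0018,0.003],-1]
    - [[-0.07,-0.6,0.1],[0,-0.0018,0.003],-1]
    - [[-0.07,-0.6,0.1],[0,-0.0018,0.003],-1]
    - [[-0.07,-0.4,0.1],[0,-0.0018,0.002],-1]
    - [[-0.05,-0.2,0.1],[0,0,0.001],-1]
    - [[0,0,0],[0,0,0],-1]
    - [[0,0,0],[0,0,0],-1]

```text
time_s: 7.13
position: [0.5299, -0.0485, 0.1929]
tool_rot: [[-0.994, 0.108, -0.022], [0.108, 0.994, -0.006], [0.021, -0.008, -1.0]]
ft_force: [0.1, 1.0, -1.8]
grip_width: 0.0195
```

```bash
python3 -c "
from h import *
st(); plan((.538,-.05,.17),84.65,4)
for n in ('top','wrist'):
  d=imaging.get_image(n); np.save(n+'4.npy',d,allow_pickle=True); cv2.imwrite('pics/'+n+'4.png',d['img'] if n=='wrist' else cv2.resize(d['img'][180:300,270:470],None,fx=4,fy=4,interpolation=cv2.INTER_CUBIC))"
```

```text
t 7.13 p [ 0.5299 -0.0485  0.1929] yaw_y 83.8 tilt [-0.0217 -0.0059 -0.9997] F [ 0.14  1.   -1.85] T [-0.02  0.04 -0.04] w 0.0195
[[-0.109, -0.005, 0.284], [-0.001, -0.0025, -0.0018]]
[[-0.107, -0.006, 0.284], [-0.001, -0.0025, -0.0018]]
[[-0.106, -0.007, 0.285], [-0.001, -0.0025, -0.0018]]
[[-0.104, -0.008, 0.286], [-0.001, -0.0025, -0.0018]]
```

View pics/top4.png

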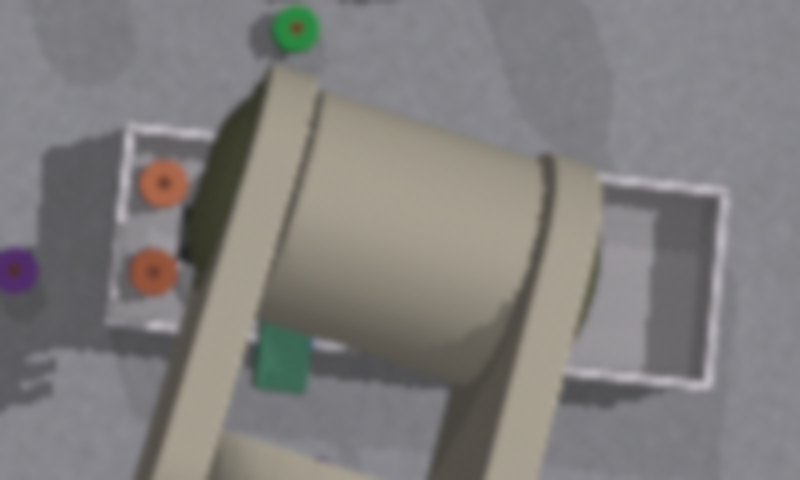

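View pics/wrist4.png

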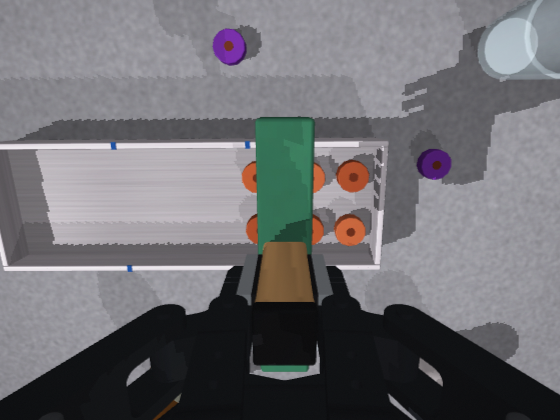

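The wrist view shows the crossbar between rows 1 and 2. The marks are at (113,146), (247,145) and (130,268), and row 3 is at about (352,177) and (350,232).

```bash
python3 -c "
from h import *
d=np.load('wrist4.npy',allow_pickle=True).item()
b,m,l=blobs(d['img'],(105,100,50),(125,255,255),4)
for a,c,s in b: print('blue',a,c,onz(d,*c,.045).round(4))
b,m,l=blobs(d['img'],(0,120,90),(14,255,255),30)
for a,c,s in b: print('or',a,c,s,onz(d,*c,.03).round(4))
b,m,l=blobs(d['img'],(60,80,40),(95,255,255),200)
for a,c,s in b: print('gr',a,c,s,onz(d,*c,.18).round(4))
for uv in ((389,142),(379,269),(0,143),(5,270)): print('corner',uv,onz(d,*uv,.045).round(4))
"

```

```text
blue 40 [247.  144.5] [ 0.4839 -0.0743  0.045 ]
blue 39 [112.9 145.4] [ 0.4729 -0.1833  0.045 ]
blue 32 [129.1 267.9] [ 0.5809 -0.1941  0.045 ]
or 57 [228.1  45.3] [225  41   8   9] [ 0.4059 -0.0806  0.03  ]
or 344 [249.8 177.1] [242 161  15  32] [ 0.5131 -0.0774  0.03  ]
or 785 [352.3 176.1] [336 161  33  31] [0.5217 0.0118 0.03  ]
or 267 [317.6 177.6] [313 163  12  30] [ 0.5199 -0.0184  0.03  ]
or 762 [349.2 229.7] [334 214  31  32] [0.5707 0.0062 0.03  ]
or 235 [252.2 229.7] [246 217  12  27] [ 0.5615 -0.0816  0.03  ]
or 254 [316.5 230.3] [312 217  12  28] [ 0.5682 -0.0234  0.03  ]
gr 7084 [284.3 178.9] [255 117  60 138] [ 0.491  -0.0435  0.18  ]
gr 322 [284.1 367.9] [261 365  47   7] [ 0.59   -0.0543  0.18  ]
corner (389, 142) [0.4941 0.0404 0.045 ]
corner (379, 269) [0.6051 0.0282 0.045 ]
corner (0, 143) [ 0.4612 -0.2748  0.045 ]
corner (5, 270) [ 0.5713 -0.3062  0.045 ]
```

```bash
python3 -c "
from h import *
d=np.load('wrist4.npy',allow_pickle=True).item(); R=Ro.from_euler('y',0).as_matrix()
TR=np.array([[-0.994, 0.108, -0.022], [0.108, 0.994, -0.006], [0.021, -0.008, -1.0]]); p=np.array([.5299,-.0485,.1929])
# intersect with plane at tool z = +.0133 (crossbar top), in tool frame
for uv in ((284.5,117.5),(284,374)):
  r=TR.T@ray(d,*uv); e=TR.T@(d['eye']-p); k=(.0133-e[2])/r[2]; print((e+k*r).round(4))
"

```

```text
[0.0654 0.0009 0.0133]
[-0.066   0.0008  0.0133]
```

```bash
python3 -c "
from h import *
st(); plan((.5393,-.0499,.14),84.5,6)"
```

```text
t 7.23 p [ 0.53   -0.0481  0.193 ] yaw_y 83.85 tilt [-0.0214 -0.006  -0.9998] F [ 0.42  1.34 -3.04] T [ 0.01 -0.06  0.02] w 0.0196
[[-0.088, -0.003, 0.44], [-0.0006, -0.0016, -0.0009]]
[[-0.086, -0.004, 0.441], [-0.0006, -0.0016, -0.0009]]
[[-0.085, -0.004, 0.441], [-0.0006, -0.0016, -0.0009]]
[[-0.083, -0.005, 0.441], [-0.0006, -0.0016, -0.0009]]
[[-0.082, -0.006, 0.441], [-0.0006, -0.0016, -0.0009]]
[[-0.08, -0.007, 0.442], [-0.0006, -0.0016, -0.0009]]
```

move_arm:
  motion:
    - [[-0.09,0,0.44],[-0.0006,-0.0016,-0.001],-1]
    - [[-0.09,0,0.44],[-0.0006,-0.0016,-0.001],-1]
    - [[-0.08,0,0.44],[-0.0006,-0.0016,-0.001],-1]
    - [[-0.08,0,0.44],[-0.0006,-0.0016,-0.001],-1]
    - [[-0.08,0,0.4],[-0.0006,-0.0016,-0.001],-1]
    - [[-0.05,0,0.2],[-0.0006,-0.0016,-0.001],-1]
    - [[0,0,0],[0,0,0],-1]
    - [[0,0,0],[0,0,0],-1]

```text
time_s: 7.9
position: [0.5393, -0.0461, 0.1398]
tool_rot: [[-0.996, 0.089, 0.0], [0.089, 0.996, 0.001], [-0.0, 0.001, -1.0]]
ft_force: [0.5, 0.5, -2.0]
grip_width: 0.0187
```

```bash
python3 -c "
from h import *
st(); plan((.5393,-.0499,.125),84.5,3)"
```

```text
t 7.9 p [ 0.5393 -0.0461  0.1398] yaw_y 84.91 tilt [ 2.e-04  1.e-03 -1.e+00] F [ 0.51  0.5  -1.99] T [-0.05 -0.04 -0.03] w 0.0187
[[-0.005, -0.063, 0.246], [0.0002, 0.0, 0.0011]]
[[-0.005, -0.063, 0.246], [0.0002, 0.0, 0.0011]]
[[-0.005, -0.063, 0.246], [0.0002, 0.0, 0.0011]]
```

move_arm:
  motion:
    - [[0,-0.1,0],[0,0,0.001],-1]
    - [[0,-0.09,0.1],[0,0,0.001],-1]
    - [[0,0,0.2],[0,0,0.001],-1]
    - [[0,0,0],[0,0,0],-1]
    - [[0,0,0],[0,0,0],-1]

```text
time_s: 8.32
position: [0.5395, -0.0503, 0.1342]
tool_rot: [[-0.995, 0.095, 0.002], [0.095, 0.995, 0.0], [-0.002, 0.001, -1.0]]
ft_force: [-0.3, -0.3, -2.4]
grip_width: 0.0189
```

```bash
python3 -c "
from h import *
st(); plan((.5393,-.0499,.125),84.5,3)
for n in ('wrist','scene'):
  d=imaging.get_image(n); np.save(n+'5.npy',d,allow_pickle=True); cv2.imwrite('pics/'+n+'5.png',d['img'] if n=='wrist' else cv2.resize(d['img'][150:350,150:350],None,fx=3,fy=3,interpolation=cv2.INTER_CUBIC))"
```

```text
t 8.32 p [ 0.5395 -0.0503  0.1342] yaw_y 84.52 tilt [ 2.4e-03  3.0e-04 -1.0e+00] F [-0.32 -0.27 -2.43] T [-0.03 -0.    0.06] w 0.0189
[[0.004, 0.007, 0.154], [0.0001, 0.0004, 0.0001]]
[[0.004, 0.007, 0.154], [0.0001, 0.0004, 0.0001]]
[[0.004, 0.007, 0.154], [0.0001, 0.0004, 0.0001]]
```

View pics/scene5.png

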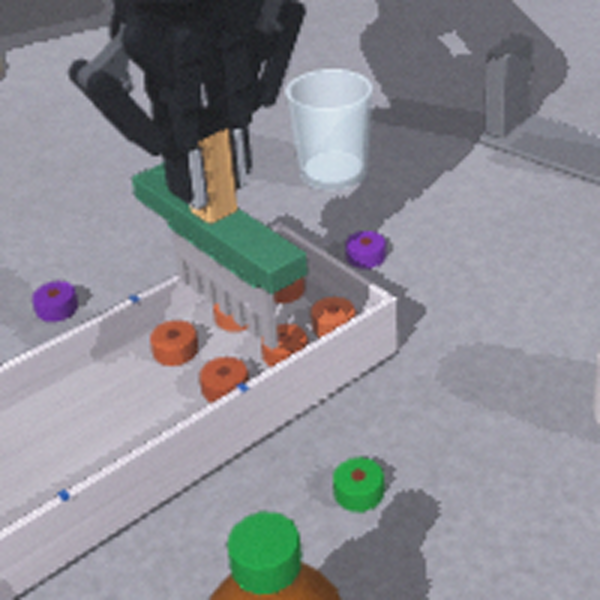

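View pics/wrist5.png

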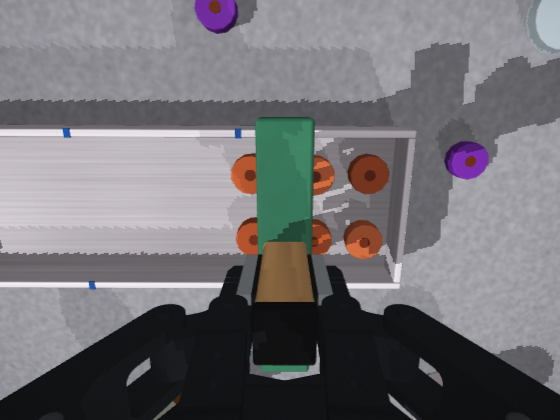

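move_arm:
  motion:
    - [[0,0.02,0.2],[0,0,0],-1]
    - [[0,0,0.2],[0,0,0],-1]
    - [[0,0,0.15],[0,0,0],-1]
    - [[0,0,0.1],[0,0,0],-1]
    - [[0,0,0],[0,0,0],-1]

```text
time_s: 8.83
position: [0.5395, -0.0497, 0.12]
tool_rot: [[-0.995, 0.095, 0.003], [0.095, 0.995, 0.0], [-0.003, 0.001, -1.0]]
ft_force: [0.7, 0.5, -3.2]
grip_width: 0.0193
```

```bash
python3 -c "
from h import *
st(); plan((.5393,-.0499,.113),84.5,3)"
```

```text
t 8.83 p [ 0.5395 -0.0497  0.12  ] yaw_y 84.54 tilt [ 2.6e-03  3.0e-04 -1.0e+00] F [ 0.67  0.52 -3.19] T [-0.04  0.04  0.06] w 0.0193
[[0.004, -0.004, 0.116], [0.0001, 0.0004, 0.0001]]
[[0.004, -0.004, 0.116], [0.0001, 0.0004, 0.0001]]
[[0.003, -0.004, 0.116], [0.0001, 0.0004, 0.0001]]
```

```bash
python3 -c "
from h import *
d=np.load('scene5.npy',allow_pickle=True).item()
for z in (.02,.03,.04,.05,.06,.07): print(z,np.array(proj(d,(.585,-.0547,z))).round(1), (np.array(proj(d,(.585,-.0547,z)))-150)*3)
"
```

```text
0.02 [243.  278.1] [279.05018053 384.3471349 ]
0.03 [242.6 273.8] [277.79909995 371.47818162]
0.04 [242.2 269.5] [276.52732773 358.39638856]
0.05 [241.7 265. ] [275.23434626 345.09643144]
0.06 [241.3 260.5] [273.91962053 331.57280691]
0.07 [240.9 255.9] [272.58259736 317.81982495]
```

move_arm:
  motion:
    - [[0,0,0.15],[0,0,0],-1]
    - [[0,0,0.15],[0,0,0],-1]
    - [[0,0,0.12],[0,0,0],-1]
    - [[0,0,0.1],[0,0,0],-1]
    - [[0,0,0],[0,0,0],-1]
    - [[0,0,0],[0,0,0],-1]

```text
time_s: 9.33
position: [0.5396, -0.0497, 0.1082]
tool_rot: [[-0.995, 0.095, 0.002], [0.095, 0.995, 0.0], [-0.002, 0.001, -1.0]]
ft_force: [-0.2, -0.5, -3.6]
grip_width: 0.0198
```

move_arm:
  motion:
    - [[0,0,0.06],[0,0,0],-1]
    - [[0,0,0],[0,0,0],-1]
    - [[0,0,0],[0,0,0],-1]

```text
time_s: 9.58
position: [0.5397, -0.0497, 0.107]
tool_rot: [[-0.995, 0.095, 0.003], [0.095, 0.995, 0.0], [-0.003, 0.0, -1.0]]
ft_force: [0.1, -0.4, -2.7]
grip_width: 0.0191
```

```bash
python3 -c "
from h import *
st()"
```

```text
t 9.58 p [ 0.5397 -0.0497  0.107 ] yaw_y 84.54 tilt [ 2.6e-03  2.0e-04 -1.0e+00] F [ 0.07 -0.45 -2.71] T [ 0.04  0.01 -0.  ] w 0.0191
```

move_arm:
  motion:
    - [[0,0,0.06],[0,0,0],-1]
    - [[0,0,0],[0,0,0],-1]
    - [[0,0,0],[0,0,0],-1]

```text
time_s: 9.83
position: [0.5398, -0.0498, 0.1059]
tool_rot: [[-0.995, 0.095, 0.003], [0.095, 0.995, 0.0], [-0.003, 0.0, -1.0]]
ft_force: [-0.3, 0.6, -2.2]
grip_width: 0.0193
```

move_arm:
  motion:
    - [[0,0,0.06],[0,0,0],-1]
    - [[0,0,0],[0,0,0],-1]
    - [[0,0,0],[0,0,0],-1]

```text
time_s: 10.08
position: [0.5398, -0.0498, 0.1047]
tool_rot: [[-0.995, 0.095, 0.003], [0.095, 0.995, 0.0], [-0.003, 0.0, -1.0]]
ft_force: [0.2, 1.1, -2.4]
grip_width: 0.0192
```

```bash
python3 -c "
from h import *
st()"
```

```text
t 10.08 p [ 0.5398 -0.0498  0.1047] yaw_y 84.54 tilt [ 3.2e-03  1.0e-04 -1.0e+00] F [ 0.22  1.13 -2.38] T [-0.02 -0.01 -0.04] w 0.0192
```

move_arm:
  motion:
    - [[0,0,0.06],[0,0,0],-1]
    - [[0,0,0],[0,0,0],-1]
    - [[0,0,0],[0,0,0],-1]

```text
time_s: 10.33
position: [0.5398, -0.0498, 0.1033]
tool_rot: [[-0.995, 0.095, 0.003], [0.095, 0.995, 0.0], [-0.003, 0.0, -1.0]]
ft_force: [0.4, -0.4, -2.2]
grip_width: 0.0194
```

```bash
python3 -c "
from h import *
st()"
```

```text
t 10.33 p [ 0.5398 -0.0498  0.1033] yaw_y 84.55 tilt [ 3.2e-03  1.0e-04 -1.0e+00] F [ 0.36 -0.37 -2.22] T [ 0.02  0.02 -0.03] w 0.0194
```

move_arm:
  motion:
    - [[0,0,0.05],[0,0,0],-1]
    - [[0,0,0],[0,0,0],-1]
    - [[0,0,0],[0,0,0],-1]

```text
time_s: 10.58
position: [0.54, -0.0498, 0.103]
tool_rot: [[-0.995, 0.095, 0.004], [0.095, 0.995, -0.0], [-0.004, 0.0, -1.0]]
ft_force: [-0.4, 0.8, 0.6]
grip_width: 0.0191
```

move_arm:
  motion:
    - [[0,0,0.04],[0,0,0],-1]
    - [[0,0,0],[0,0,0],-1]
    - [[0,0,0],[0,0,0],-1]

```text
time_s: 10.83
position: [0.54, -0.0498, 0.1028]
tool_rot: [[-0.995, 0.095, 0.004], [0.095, 0.995, -0.0], [-0.004, 0.0, -1.0]]
ft_force: [-0.0, 0.3, 1.2]
grip_width: 0.0194
```

```bash
python3 -c "
from h import *
st()
d=imaging.get_image('scene');cv2.imwrite('pics/scene6.png',cv2.resize(d['img'][150:350,150:350],None,fx=3,fy=3,interpolation=cv2.INTER_CUBIC))"
```

```text
t 10.83 p [ 0.54   -0.0498  0.1028] yaw_y 84.55 tilt [ 4.4e-03 -4.0e-04 -1.0e+00] F [-0.    0.33  1.21] T [ 0.07  0.3  -0.01] w 0.0194
```

View pics/scene6.png

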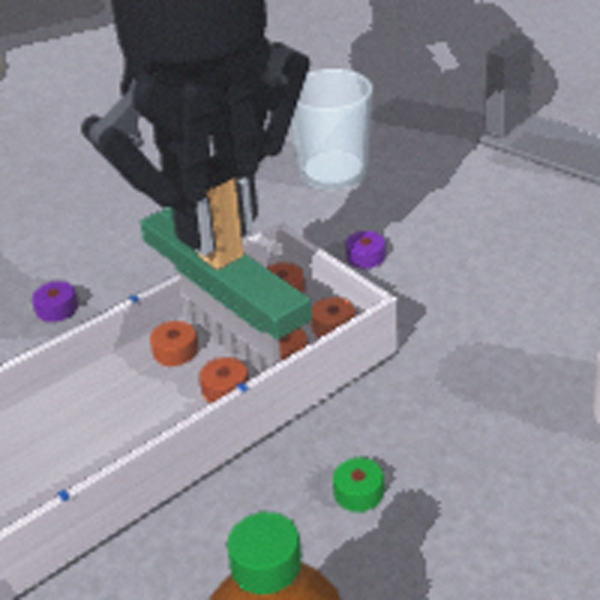

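The tines touched the bed at TCP z ≈ 0.103 with about 3.5 N, between rows 1 and 2. Now I'll rake row 1 along.

move_arm:
  motion:
    - [[0,-0.1,0],[0,0,0],-1]
    - [[0,-0.2,0],[0,0,0],-1]
    - [[0,-0.25,0],[0,0,0],-1]
    - [[0,-0.25,0],[0,0,0],-1]
    - [[0,-0.25,0],[0,0,0],-1]
    - [[0,-0.25,0],[0,0,0],-1]

```text
time_s: 11.38
position: [0.5378, -0.0764, 0.1028]
tool_rot: [[-0.995, 0.095, 0.006], [0.095, 0.996, 0.002], [-0.006, 0.003, -1.0]]
ft_force: [0.4, 2.5, 1.5]
grip_width: 0.0197
```

```bash
cat >> h.py <<'E'
C=np.array([.5312,-.134]); YA=np.array([.0958,.9954]); XA=np.array([.9954,-.0958])
def ty():
    s=readout.observe(); d=s["position"][:2]-C; print("tray x,y",(d@XA).round(4),(d@YA).round(4))
E
python3 -c "
from h import *
st();ty()"
```

```text
t 11.38 p [ 0.5378 -0.0764  0.1028] yaw_y 84.57 tilt [ 0.0058  0.0024 -1.    ] F [0.44 2.5  1.46] T [ 0.64  0.09 -0.05] w 0.0197
tray x,y 0.0011 0.058
```

move_arm:
  motion:
    - [[0,-0.3,0],[0,0.0004,0],-1]
    - [[0,-0.3,0],[0,0.0004,0],-1]
    - [[0,-0.3,0],[0,0.0004,0],-1]
    - [[0,-0.3,0],[0,0.0004,0],-1]
    - [[0,-0.3,0],[0,0.0004,0],-1]
    - [[0,-0.3,0],[0,0,0],-1]
    - [[0,-0.3,0],[0,0,0],-1]
    - [[0,-0.3,0],[0,0,0],-1]

```text
time_s: 12.05
position: [0.5328, -0.1292, 0.1027]
tool_rot: [[-0.995, 0.096, 0.002], [0.096, 0.995, 0.004], [-0.002, 0.005, -1.0]]
ft_force: [1.1, 2.7, 2.2]
grip_width: 0.0193
```

```bash
python3 -c "
from h import *
st();ty()"
```

```text
t 12.05 p [ 0.5328 -0.1292  0.1027] yaw_y 84.52 tilt [ 0.0019  0.0044 -1.    ] F [1.07 2.71 2.16] T [ 0.91 -0.12  0.  ] w 0.0193
tray x,y 0.0011 0.0049
```

move_arm:
  motion:
    - [[0,-0.3,-0.01],[0.0003,0,0],-1]
    - [[0,-0.3,0],[0.0003,0,0],-1]
    - [[0,-0.3,-0.01],[0.0003,0,0],-1]
    - [[0,-0.3,0],[0.0003,0,0],-1]
    - [[0,-0.3,0],[0,0,0],-1]
    - [[0,-0.3,0],[0,0,0],-1]
    - [[0,-0.3,0],[0,0,0],-1]
    - [[0,-0.3,0],[0,0,0],-1]
    - [[0,-0.3,0],[0,0,0],-1]
    - [[0,-0.3,0],[0,0,0],-1]

```text
time_s: 12.88
position: [0.526, -0.1955, 0.1027]
tool_rot: [[-0.995, 0.095, 0.001], [0.095, 0.995, 0.002], [-0.001, 0.002, -1.0]]
ft_force: [0.4, 2.9, 2.0]
grip_width: 0.0191
```

```bash
python3 -c "
from h import *
st();ty()"
```

```text
t 12.88 p [ 0.526  -0.1955  0.1027] yaw_y 84.52 tilt [ 7.0e-04  1.9e-03 -1.0e+00] F [0.42 2.88 1.97] T [ 0.82 -0.13  0.02] w 0.0191
tray x,y 0.0007 -0.0617
```

37 mm more, slowing at the end, then back off a little and lift.

move_arm:
  motion:
    - [[0,-0.3,0],[0,0,0],-1]
    - [[0,-0.3,0],[0,0,0],-1]
    - [[0,-0.3,0],[0,0,0],-1]
    - [[0,-0.3,0],[0,0,0],-1]
    - [[0,-0.2,0],[0,0,0],-1]
    - [[0,-0.1,0],[0,0,0],-1]
    - [[0,-0.05,0],[0,0,0],-1]
    - [[0,0,0],[0,0,0],-1]
    - [[0,0.1,0],[0,0,0],-1]
    - [[0,0.2,-0.2],[0,0,0],-1]
    - [[0,0,-1],[0,0,0],-1]
    - [[0,0,-1],[0,0,0],-1]

```text
time_s: 13.88
position: [0.5209, -0.2244, 0.1435]
tool_rot: [[-0.995, 0.096, -0.009], [0.096, 0.995, 0.003], [0.009, 0.002, -1.0]]
ft_force: [0.6, -0.2, -2.4]
grip_width: 0.0191
```

```bash
python3 -c "
from h import *
st();ty()
for n in ('wrist','scene'):
  d=imaging.get_image(n); np.save(n+'7.npy',d,allow_pickle=True); cv2.imwrite('pics/'+n+'7.png',d['img'])"
```

```text
t 13.88 p [ 0.5209 -0.2244  0.1435] yaw_y 84.48 tilt [-0.0085  0.0032 -1.    ] F [ 0.64 -0.23 -2.44] T [-0.02 -0.03  0.02] w 0.0191
tray x,y -0.0016 -0.091
```

View pics/scene7.png

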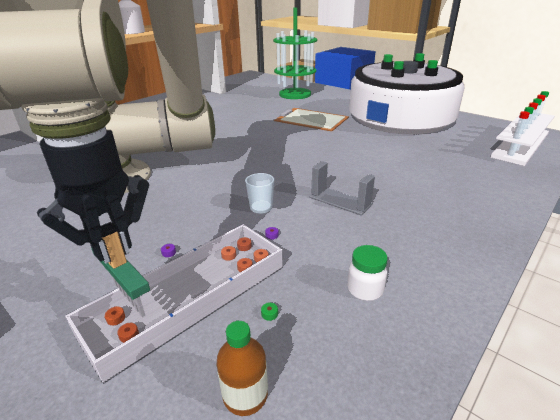

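View pics/wrist7.png

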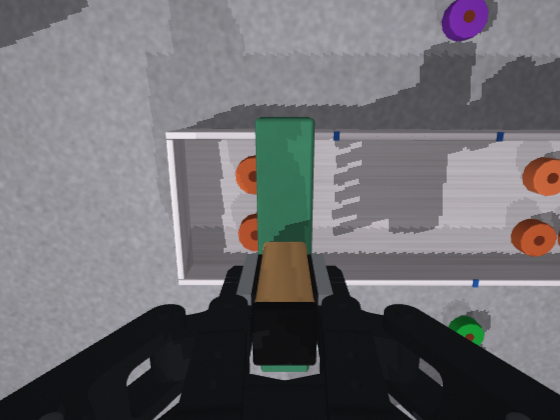

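Row 1 is now at the −y end, at wrist (247,175) and (248,233). Rows 2 and 3 are unmoved. I'll remeasure the narrow gap between them before inserting.

```bash
python3 -c "
from h import *
for n in ('top','scene'):
  d=imaging.get_image(n)
  if n=='top': cv2.imwrite('pics/top8.png',d['img'])
  b,m,l=blobs(d['img'],(0,120,90),(14,255,255),30)
  for a,c,s in b:
    q=onz(d,*c,.032 if n=='top' else .025)[:2]-C; q=np.array((q@XA,q@YA))
    if abs(q[0])<.06 and abs(q[1])<.2: print(n,a,s,q.round(4))
d=np.load('wrist7.npy',allow_pickle=True).item()
b,m,l=blobs(d['img'],(0,120,90),(14,255,255),30)
for a,c,s in b:
    q=onz(d,*c,.03)[:2]-C; print('wrist',a,s,(q@XA).round(4),(q@YA).round(4))
"
```

```text
top 89 [305 221  11  10] [0.0248 0.1443]
top 90 [322 223  11  10] [0.0238 0.1067]
top 89 [303 243  11  10] [-0.0257  0.1451]
top 86 [320 244  10  11] [-0.0251  0.1068]
scene 154 [237 238  14  13] [-0.024   0.1426]
scene 167 [221 246  15  14] [-0.0235  0.1046]
scene 128 [254 249  14  13] [0.0221 0.1438]
scene 142 [237 258  15  14] [0.0217 0.1052]
scene 282 [105 307  20  18] [-0.0248 -0.1145]
scene 267 [118 323  20  20] [ 0.0182 -0.1143]
wrist 95 [464  10  11  12] -0.129 0.0303
wrist 612 [236 156  21  38] -0.024 -0.1173
wrist 1182 [523 157  37  39] -0.0231 0.0998
wrist 520 [238 218  20  33] 0.0216 -0.1171
wrist 1221 [511 220  46  37] 0.0251 0.1023
wrist 34 [466 334   8   7] 0.1133 0.0659
```

```bash
python3 -c "
from h import *
st();plan((.5431,-.0099,.150),84.5,14)"|head -5
```

```text
t 14.08 p [ 0.5212 -0.2246  0.1431] yaw_y 84.48 tilt [-0.0066  0.0025 -1.    ] F [-1.25  1.12 -2.62] T [ 0.02 -0.01  0.02] w 0.0192
[[-0.004, 0.771, -0.023], [0.0001, -0.0002, -0.0]]
[[-0.004, 0.771, -0.024], [0.0001, -0.0002, -0.0]]
[[-0.004, 0.771, -0.024], [0.0001, -0.0002, -0.0]]
[[-0.004, 0.771, -0.024], [0.0001, -0.0002, -0.0]]
```

move_arm:
  motion:
    - [[0,0.5,-0.2],[0,0,0],-1]
    - [[0,0.77,-0.15],[0,0,0],-1]
    - [[0,0.77,-0.02],[0,-0.0003,0],-1]
    - [[0,0.77,-0.02],[0,-0.0003,0],-1]
    - [[0,0.77,-0.02],[0,-0.0003,0],-1]
    - [[0,0.77,-0.02],[0,-0.0003,0],-1]
    - [[0,0.77,0],[0,-0.0003,0],-1]
    - [[0,0.77,0],[0,-0.0003,0],-1]
    - [[0,0.77,0],[0,-0.0003,0],-1]
    - [[0,0.77,0],[0,0,0],-1]
    - [[0,0.77,0],[0,0,0],-1]
    - [[0,0.6,0],[0,0,0],-1]

```text
time_s: 15.08
position: [0.5325, -0.0342, 0.1405]
tool_rot: [[-0.995, 0.099, -0.024], [0.099, 0.995, 0.011], [0.025, 0.009, -1.0]]
ft_force: [0.1, 0.8, -2.6]
grip_width: 0.0192
```

```bash
python3 -c "
from h import *
st();ty();plan((.5431,-.0099,.140),84.5,3)"|head -5
```

```text
t 15.08 p [ 0.5325 -0.0342  0.1405] yaw_y 84.32 tilt [-0.0241  0.0113 -0.9996] F [ 0.14  0.76 -2.55] T [ 0.   -0.01  0.02] w 0.0192
tray x,y -0.0083 0.0995
[[-0.136, 0.42, 0.009], [0.0014, -0.004, -0.0005]]
[[-0.136, 0.42, 0.009], [0.0014, -0.004, -0.0005]]
[[-0.136, 0.42, 0.009], [0.0014, -0.004, -0.0005]]
```

move_arm:
  motion:
    - [[-0.14,0.42,0],[0.0014,-0.004,0],-1]
    - [[-0.14,0.42,0],[0.0014,-0.004,0],-1]
    - [[-0.13,0.3,0],[0.0014,-0.004,0],-1]
    - [[0,0,0],[0,0,0],-1]
    - [[0,0,0],[0,0,0],-1]

```text
time_s: 15.5
position: [0.543, -0.0074, 0.1387]
tool_rot: [[-0.995, 0.096, -0.001], [0.096, 0.995, -0.0], [0.001, -0.0, -1.0]]
ft_force: [1.0, 0.7, -1.6]
grip_width: 0.0196
```

```bash
python3 -c "
from h import *
st();ty();plan((.5431,-.0099,.135),84.5,2)"|head -5
```

```text
t 15.5 p [ 0.543  -0.0074  0.1387] yaw_y 84.5 tilt [-8.e-04 -2.e-04 -1.e+00] F [ 0.99  0.65 -1.58] T [ 0.01 -0.01 -0.01] w 0.0196
tray x,y -0.0004 0.1271
[[-0.009, -0.062, 0.092], [-0.0001, -0.0002, 0.0]]
[[-0.009, -0.062, 0.092], [-0.0001, -0.0002, 0.0]]
```

move_arm:
  motion:
    - [[0,-0.06,0.2],[0,0,0],-1]
    - [[0,-0.06,0.2],[0,0,0],-1]
    - [[0,0,0.2],[0,0,0],-1]
    - [[0,0,0.1],[0,0,0],-1]
    - [[0,0,0],[0,0,0],-1]
    - [[0,0,0],[0,0,0],-1]

```text
time_s: 16.0
position: [0.5425, -0.0124, 0.1226]
tool_rot: [[-0.995, 0.099, -0.002], [0.099, 0.995, -0.001], [0.002, -0.001, -1.0]]
ft_force: [0.6, -0.3, -2.1]
grip_width: 0.0194
```

```bash
python3 -c "
from h import *
st();ty();plan((.5431,-.0099,.135),84.5,2)
for n in ('wrist','scene'):
  d=imaging.get_image(n); np.save(n+'9.npy',d,allow_pickle=True); cv2.imwrite('pics/'+n+'9.png',d['img'] if n=='wrist' else cv2.resize(d['img'][190:300,180:310],None,fx=6,fy=5,interpolation=cv2.INTER_CUBIC))"
```

```text
t 16.0 p [ 0.5425 -0.0124  0.1226] yaw_y 84.32 tilt [-1.8e-03 -6.0e-04 -1.0e+00] F [ 0.6  -0.27 -2.09] T [-0.02 -0.04 -0.05] w 0.0194
tray x,y -0.0004 0.1221
[[-0.008, 0.065, -0.309], [-0.0002, -0.0004, -0.0008]]
[[-0.008, 0.065, -0.309], [-0.0002, -0.0004, -0.0008]]
```

View pics/scene9.png

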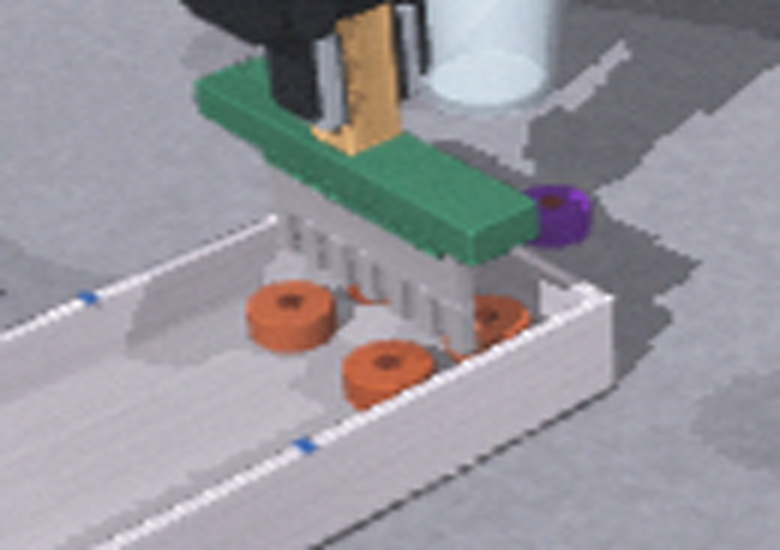

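View pics/wrist9.png

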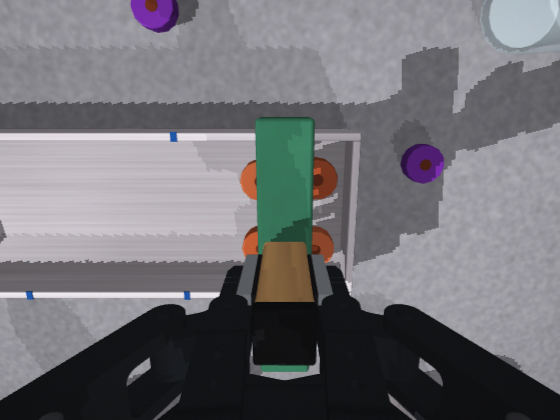

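```bash
python3 -c "
from h import *
d=np.load('wrist9.npy',allow_pickle=True).item()
b,m,l=blobs(d['img'],(0,120,60),(14,255,255),30)
for a,c,s in b: print(a,s)
p=np.array([.5425,-.0124]);yt=np.array([.0986,.9951])
# row2 top-face left edges / row3 right edges
for row in (178,244):
  xs=np.nonzero(m[row])[0]; xs=xs[(xs>200)&(xs<360)]; e=[]
  for u in (xs.min(),xs.max()+1):
    for z in (.032,): q=onz(d,u,row,z)[:2]-p; e.append((q@yt).round(4))
  print(row,xs.min(),xs.max(),e,np.mean(e))
"
```

```text
105 [146   0  11  11]
797 [313 157  24  42]
460 [240 160  17  40]
77 [421 160  10  10]
338 [242 227  16  30]
555 [312 226  22  37]
178 241 336 [np.float64(-0.0282), np.float64(0.0359)] 0.003850000000000001
244 243 333 [np.float64(-0.0284), np.float64(0.0358)] 0.0036999999999999984
```

move_arm:
  motion:
    - [[0,0.07,0],[0,0,0.0008],-1]
    - [[0,0.06,0],[0,0,0.0007],-1]
    - [[0,0,0],[0,0,0],-1]
    - [[0,0,0],[0,0,0],-1]
    - [[0,0,0],[0,0,0],-1]

```text
time_s: 16.52
position: [0.5432, -0.0094, 0.1235]
tool_rot: [[-0.995, 0.102, -0.0], [0.102, 0.995, -0.001], [0.0, -0.001, -1.0]]
ft_force: [0.2, 0.3, -2.0]
grip_width: 0.0193
```

```bash
python3 -c "
from h import *
st();ty()"
```

```text
t 16.52 p [ 0.5432 -0.0094  0.1235] yaw_y 84.14 tilt [-1.e-04 -9.e-04 -1.e+00] F [ 0.2   0.29 -1.99] T [ 0.01 -0.04  0.  ] w 0.0193
tray x,y -0.0 0.1252
```

move_arm:
  motion:
    - [[0,-0.02,0],[0,0,-0.0015],-1]
    - [[0,0,0],[0,0,-0.0015],-1]
    - [[0,0,0],[0,0,0],-1]
    - [[0,0,0],[0,0,0],-1]

```text
time_s: 16.85
position: [0.5431, -0.0098, 0.1236]
tool_rot: [[-0.995, 0.095, 0.0], [0.095, 0.995, -0.001], [-0.0, -0.001, -1.0]]
ft_force: [-0.6, 0.5, -2.7]
grip_width: 0.0193
```

```bash
python3 -c "
from h import *
st();ty()"
```

```text
t 16.85 p [ 0.5431 -0.0098  0.1236] yaw_y 84.55 tilt [ 1.e-04 -1.e-03 -1.e+00] F [-0.59  0.49 -2.66] T [-0.02  0.01 -0.02] w 0.0193
tray x,y -0.0 0.1248
```

On target at y = 0.1248. I'll descend in small steps, watching for contact at tablet-top height (TCP z ≈ 0.117).

move_arm:
  motion:
    - [[0,0,0.1],[0,0,0],-1]
    - [[0,0,0.1],[0,0,0],-1]
    - [[0,0,0.05],[0,0,0],-1]
    - [[0,0,0],[0,0,0],-1]

```text
time_s: 17.18
position: [0.5431, -0.0098, 0.118]
tool_rot: [[-0.995, 0.095, -0.0], [0.095, 0.995, -0.001], [-0.0, -0.001, -1.0]]
ft_force: [-0.6, -0.2, -3.1]
grip_width: 0.0193
```

move_arm:
  motion:
    - [[0,0,0.06],[0,0,0],-1]
    - [[0,0,0.06],[0,0,0],-1]
    - [[0,0,0],[0,0,0],-1]

```text
time_s: 17.43
position: [0.5431, -0.0098, 0.1152]
tool_rot: [[-0.995, 0.095, -0.0], [0.095, 0.995, -0.001], [0.0, -0.001, -1.0]]
ft_force: [-0.9, -0.3, -2.9]
grip_width: 0.0192
```

```bash
python3 -c "
from h import *
st();ty()"
```

```text
t 17.43 p [ 0.5431 -0.0098  0.1152] yaw_y 84.55 tilt [-3.e-04 -9.e-04 -1.e+00] F [-0.88 -0.27 -2.93] T [-0.05  0.03  0.  ] w 0.0192
tray x,y -0.0001 0.1248
```

Past tablet-top height with no contact, so the comb is in the gap. Continuing down.

move_arm:
  motion:
    - [[0,0,0.1],[0,0,0],-1]
    - [[0,0,0.1],[0,0,0],-1]
    - [[0,0,0.1],[0,0,0],-1]
    - [[0,0,0.1],[0,0,0],-1]
    - [[0,0,0.06],[0,0,0],-1]
    - [[0,0,0],[0,0,0],-1]
    - [[0,0,0],[0,0,0],-1]

```text
time_s: 18.02
position: [0.543, -0.0098, 0.1048]
tool_rot: [[-0.995, 0.095, -0.001], [0.095, 0.995, -0.001], [0.001, -0.001, -1.0]]
ft_force: [0.5, 0.7, -1.8]
grip_width: 0.0195
```

```bash
python3 -c "
from h import *
st();ty()"
```

```text
t 18.02 p [ 0.543  -0.0098  0.1048] yaw_y 84.54 tilt [-6.e-04 -8.e-04 -1.e+00] F [ 0.5   0.72 -1.81] T [-0.01  0.05 -0.05] w 0.0195
tray x,y -0.0001 0.1247
```

move_arm:
  motion:
    - [[0,0,0.07],[0,0,0],-1]
    - [[0,0,0],[0,0,0],-1]
    - [[0,0,0.04],[0,0,0],-1]
    - [[0,0,0],[0,0,0],-1]
    - [[0,0,0],[0,0,0],-1]

```text
time_s: 18.43
position: [0.5432, -0.0098, 0.1031]
tool_rot: [[-0.995, 0.095, 0.0], [0.095, 0.995, -0.001], [-0.0, -0.001, -1.0]]
ft_force: [-1.1, -0.1, -1.2]
grip_width: 0.0196
```

```bash
python3 -c "
from h import *
st();ty()"
```

```text
t 18.43 p [ 0.5432 -0.0098  0.1031] yaw_y 84.55 tilt [ 3.e-04 -1.e-03 -1.e+00] F [-1.06 -0.08 -1.2 ] T [0.02 0.19 0.04] w 0.0196
tray x,y 0.0 0.1247
```

move_arm:
  motion:
    - [[0,0,0.04],[0,0,0],-1]
    - [[0,-0.1,0],[0,0,0],-1]
    - [[0,-0.2,0],[0,0,0],-1]
    - [[0,-0.25,0],[0,0,0],-1]
    - [[0,-0.25,0],[0,0,0],-1]
    - [[0,-0.25,0],[0,0,0],-1]
    - [[0,-0.25,0],[0,0,0],-1]

```text
time_s: 19.02
position: [0.5411, -0.0364, 0.103]
tool_rot: [[-0.996, 0.094, 0.003], [0.094, 0.996, 0.001], [-0.003, 0.002, -1.0]]
ft_force: [-0.2, 2.5, -0.2]
grip_width: 0.0194
```

```bash
python3 -c "
from h import *
st();ty()"
```

```text
t 19.02 p [ 0.5411 -0.0364  0.103 ] yaw_y 84.59 tilt [ 0.0027  0.0014 -1.    ] F [-0.19  2.48 -0.16] T [ 0.61 -0.01  0.03] w 0.0194
tray x,y 0.0005 0.0981
```

Contact is about 2 N. I'll press very slightly more while raking the remaining 80 mm.

move_arm:
  motion:
    - [[0,-0.3,0.02],[0,0,0],-1]
    - [[0,-0.3,0.01],[0,0,0],-1]
    - [[0,-0.3,0.01],[0,0,0],-1]
    - [[0,-0.3,0],[0,0,0],-1]
    - [[0,-0.3,0],[0,0,0],-1]
    - [[0,-0.3,0],[0,0,0],-1]
    - [[0,-0.3,0],[0,0,0],-1]
    - [[0,-0.3,0],[0,0,0],-1]

```text
time_s: 19.68
position: [0.5362, -0.0893, 0.1026]
tool_rot: [[-0.995, 0.096, 0.004], [0.096, 0.995, 0.003], [-0.004, 0.003, -1.0]]
ft_force: [0.5, 3.5, 2.0]
grip_width: 0.0194
```

```bash
python3 -c "
from h import *
st();ty()"
```

```text
t 19.68 p [ 0.5362 -0.0893  0.1026] yaw_y 84.52 tilt [ 0.0039  0.0028 -1.    ] F [0.47 3.46 2.02] T [ 0.82  0.01 -0.01] w 0.0194
tray x,y 0.0007 0.045
```

move_arm:
  motion:
    - [[0,-0.3,0],[0,0,0],-1]
    - [[0,-0.3,0],[0,0,0],-1]
    - [[0,-0.3,0],[0,0,0],-1]
    - [[0,-0.2,0],[0,0,0],-1]
    - [[0,-0.1,0],[0,0,0],-1]
    - [[0,-0.05,0],[0,0,0],-1]
    - [[0,0,0],[0,0,0],-1]
    - [[0,0,0],[0,0,0],-1]
    - [[0,0,0],[0,0,0],-1]

```text
time_s: 20.43
position: [0.5333, -0.1181, 0.1026]
tool_rot: [[-0.995, 0.097, 0.004], [0.097, 0.995, 0.003], [-0.003, 0.003, -1.0]]
ft_force: [0.1, 3.3, 2.9]
grip_width: 0.0193
```

```bash
python3 -c "
from h import *
st();ty()
for n in ('wrist','scene'):
  d=imaging.get_image(n); np.save(n+'a.npy',d,allow_pickle=True); cv2.imwrite('pics/'+n+'a.png',d['img'])"
```

```text
t 20.43 p [ 0.5333 -0.1181  0.1026] yaw_y 84.46 tilt [ 0.0036  0.0028 -1.    ] F [0.06 3.27 2.87] T [ 0.61  0.03 -0.01] w 0.0193
tray x,y 0.0006 0.0161
```

View pics/scenea.png

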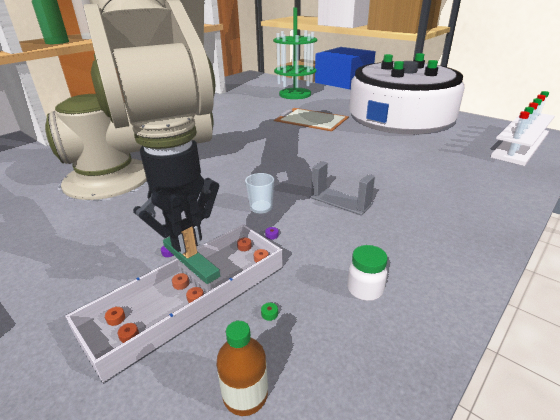

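View pics/wrista.png

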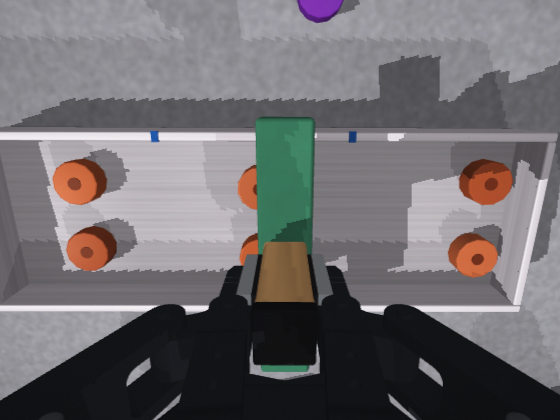

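There are two tablets in each third: wrist pixels (80,180)/(90,247), (248,188)/(248,247) and (486,182)/(473,254). The tines are on the bed at about 5 N. I'll back off and lift.

move_arm:
  motion:
    - [[0,0.1,0],[0,0,0],-1]
    - [[0,0.15,-0.2],[0,0,0],-1]
    - [[0,0,-0.8],[0,0,0],-1]
    - [[0,0,-1],[0,0,0],-1]
    - [[0,0,-1],[0,0,0],-1]
    - [[0,0,-1],[0,0,0],-1]
    - [[0,0,-1],[0,0,0],-1]
    - [[0,0,-1],[0,0,0],-1]
    - [[0,0,-0.7],[0,0,0],-1]
    - [[0,0,-0.2],[0,0,0],-1]

```text
time_s: 21.37
position: [0.531, -0.1125, 0.2427]
tool_rot: [[-0.995, 0.095, -0.01], [0.095, 0.995, -0.0], [0.01, -0.001, -1.0]]
ft_force: [-0.5, 0.2, -2.1]
grip_width: 0.0195
```

```bash
python3 -c "
from h import *
st();plan((.5563,.3004,.25),94.55,22)"
```

```text
t 21.37 p [ 0.531  -0.1125  0.2427] yaw_y 84.55 tilt [-9.7e-03 -1.0e-04 -1.0e+00] F [-0.48  0.19 -2.11] T [ 0.03 -0.07  0.04] w 0.0195
[[0.032, 0.94, -0.017], [-0.0, -0.0002, -0.0038]]
[[0.025, 0.94, -0.017], [-0.0, -0.0002, -0.0038]]
[[0.017, 0.94, -0.017], [-0.0, -0.0002, -0.0038]]
[[0.01, 0.94, -0.017], [-0.0, -0.0002, -0.0038]]
[[0.002, 0.94, -0.017], [-0.0, -0.0002, -0.0038]]
[[-0.005, 0.94, -0.017], [-0.0, -0.0002, -0.0038]]
[[-0.013, 0.94, -0.017], [-0.0, -0.0002, -0.0038]]
[[-0.02, 0.94, -0.017], [-0.0, -0.0002, -0.0038]]
[[-0.028, 0.94, -0.017], [-0.0, -0.0002, -0.0038]]
[[-0.035, 0.94, -0.017], [-0.0, -0.0002, -0.0038]]
[[-0.043, 0.939, -0.017], [-0.0, -0.0002, -0.0038]]
[[-0.05, 0.939, -0.017], [-0.0, -0.0002, -0.0038]]
[[-0.058, 0.939, -0.017], [-0.0, -0.0002, -0.0038]]
[[-0.065, 0.938, -0.017], [-0.0, -0.0002, -0.0038]]
[[-0.072, 0.937, -0.017], [-0.0, -0.0002, -0.0038]]
[[-0.08, 0.937, -0.017], [-0.0, -0.0002, -0.0038]]
[[-0.087, 0.936, -0.017], [-0.0, -0.0002, -0.0038]]
[[-0.095, 0.935, -0.017], [-0.0, -0.0002, -0.0038]]
[[-0.102, 0.935, -0.017], [-0.0, -0.0002, -0.0038]]
[[-0.11, 0.934, -0.017], [-0.0, -0.0002, -0.0038]]
[[-0.117, 0.933, -0.017], [-0.0, -0.0002, -0.0038]]
[[-0.124, 0.932, -0.017], [-0.0, -0.0002, -0.0038]]
```

move_arm:
  motion:
    - [[0.03,0.5,-0.05],[0,0,-0.004],-1]
    - [[0.03,0.8,-0.05],[0,0,-0.004],-1]
    - [[0.02,0.8,-0.05],[0,-0.0003,-0.004],-1]
    - [[0.01,0.8,-0.05],[0,-0.0003,-0.004],-1]
    - [[0,0.8,-0.05],[0,-0.0003,-0.004],-1]
    - [[0,0.8,-0.05],[0,-0.0003,-0.004],-1]
    - [[-0.01,0.8,-0.05],[0,-0.0003,-0.004],-1]
    - [[-0.02,0.8,-0.05],[0,-0.0003,-0.004],-1]
    - [[-0.03,0.8,-0.05],[0,-0.0003,-0.004],-1]
    - [[-0.03,0.8,-0.05],[0,-0.0003,-0.004],-1]
    - [[-0.04,0.8,-0.05],[0,-0.0003,-0.004],-1]
    - [[-0.05,0.8,-0.05],[0,-0.0003,-0.004],-1]

```text
time_s: 22.37
position: [0.5353, 0.0873, 0.2412]
tool_rot: [[-1.0, -0.012, -0.027], [-0.012, 1.0, 0.002], [0.027, 0.002, -1.0]]
ft_force: [1.7, 0.6, -2.4]
grip_width: 0.0192
```

```bash
python3 -c "
from h import *
st();plan((.5563,.3004,.23),94.55,11)"
```

```text
t 22.37 p [0.5353 0.0873 0.2412] yaw_y 90.69 tilt [-0.027   0.0017 -0.9996] F [ 1.7   0.65 -2.39] T [ 0.01 -0.07 -0.01] w 0.0192
[[-0.108, 0.967, 0.05], [0.0001, -0.0012, -0.0029]]
[[-0.114, 0.967, 0.05], [0.0001, -0.0012, -0.0029]]
[[-0.12, 0.966, 0.05], [0.0001, -0.0012, -0.0029]]
[[-0.126, 0.965, 0.05], [0.0001, -0.0012, -0.0029]]
[[-0.132, 0.964, 0.05], [0.0001, -0.0012, -0.0029]]
[[-0.137, 0.964, 0.05], [0.0001, -0.0012, -0.0029]]
[[-0.143, 0.963, 0.05], [0.0001, -0.0012, -0.0029]]
[[-0.149, 0.962, 0.051], [0.0001, -0.0012, -0.0029]]
[[-0.155, 0.961, 0.051], [0.0001, -0.0012, -0.0029]]
[[-0.16, 0.96, 0.051], [0.0001, -0.0012, -0.0029]]
[[-0.166, 0.959, 0.051], [0.0001, -0.0012, -0.0029]]
```

move_arm:
  motion:
    - [[-0.11,0.9,0],[0,-0.0013,-0.003],-1]
    - [[-0.11,0.9,0],[0,-0.0013,-0.003],-1]
    - [[-0.12,0.9,0],[0,-0.0013,-0.003],-1]
    - [[-0.13,0.9,0],[0,-0.0013,-0.003],-1]
    - [[-0.13,0.9,0],[0,-0.0013,-0.003],-1]
    - [[-0.14,0.9,0],[0,-0.0013,-0.003],-1]
    - [[-0.14,0.9,0],[0,-0.0013,-0.003],-1]
    - [[-0.15,0.9,0],[0,-0.0013,-0.003],-1]
    - [[-0.15,0.9,0],[0,-0.0013,-0.003],-1]
    - [[-0.16,0.7,0],[0,-0.0013,-0.003],-1]
    - [[-0.1,0.3,0],[0,0,0],-1]
    - [[0,0,0],[0,0,0],-1]

```text
time_s: 23.37
position: [0.5461, 0.2898, 0.2236]
tool_rot: [[-0.996, -0.09, -0.027], [-0.09, 0.996, -0.003], [0.027, -0.0, -1.0]]
ft_force: [-0.4, -0.0, -2.9]
grip_width: 0.0196
```

```bash
python3 -c "
from h import *
st();plan((.5563,.3004,.21),94.55,3)"
```

```text
t 23.37 p [0.5461 0.2898 0.2236] yaw_y 95.14 tilt [-0.027  -0.0026 -0.9996] F [-0.37 -0.01 -2.88] T [-0.05  0.01 -0.05] w 0.0196
[[-0.192, 0.16, 0.222], [-0.0001, -0.0043, 0.0016]]
[[-0.189, 0.161, 0.224], [-0.0001, -0.0043, 0.0016]]
[[-0.186, 0.161, 0.226], [-0.0001, -0.0043, 0.0016]]
```

move_arm:
  motion:
    - [[-0.19,0.16,0.2],[0,-0.0043,0.0016],-1]
    - [[-0.19,0.16,0.2],[0,-0.0043,0.0016],-1]
    - [[-0.18,0.16,0.2],[0,-0.0043,0.0016],-1]
    - [[0,0,0],[0,0,0],-1]
    - [[0,0,0],[0,0,0],-1]
    - [[0,0,0],[0,0,0],-1]

```text
time_s: 23.87
position: [0.5572, 0.2987, 0.2086]
tool_rot: [[-0.997, -0.075, 0.0], [-0.075, 0.997, -0.002], [0.0, -0.002, -1.0]]
ft_force: [0.2, -0.2, -2.2]
grip_width: 0.0195
```

```bash
python3 -c "
from h import *
st();plan((.5563,.3004,.19),94.55,2)
for n in ('wrist','scene'):
  d=imaging.get_image(n); np.save(n+'b.npy',d,allow_pickle=True); cv2.imwrite('pics/'+n+'b.png',d['img'])"
```

```text
t 23.87 p [0.5572 0.2987 0.2086] yaw_y 94.33 tilt [ 1.0e-04 -2.1e-03 -1.0e+00] F [ 0.2  -0.18 -2.2 ] T [ 0.04  0.02 -0.02] w 0.0195
[[0.02, 0.046, 0.464], [-0.0005, -0.0, -0.0009]]
[[0.02, 0.045, 0.464], [-0.0005, -0.0, -0.0009]]
```

View pics/wristb.png

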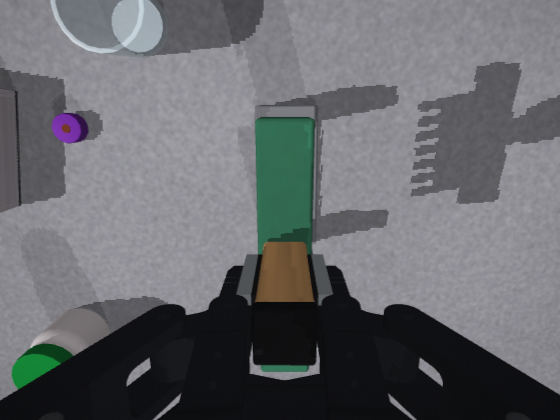

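View pics/sceneb.png

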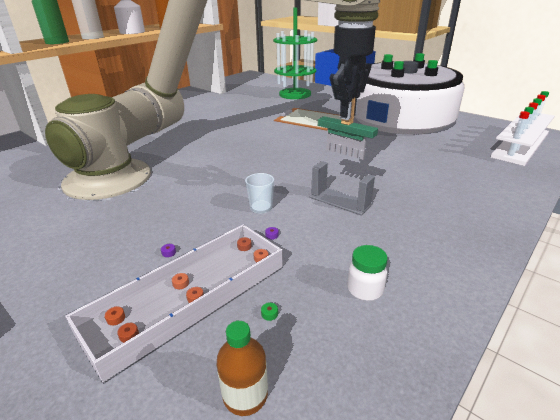

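The rake hangs over the rest with the comb between the posts, and the tablets are laid out 2/2/2 in the tray. Lowering.

move_arm:
  motion:
    - [[0.02,0.045,0.5],[-0.0005,0,-0.0009],-1]
    - [[0.02,0.045,0.7],[-0.0005,0,-0.0009],-1]
    - [[0,0,0.7],[0,0,0],-1]
    - [[0,0,0.5],[0,0,0],-1]
    - [[0,0,0.2],[0,0,0],-1]
    - [[0,0,0],[0,0,0],-1]
    - [[0,0,0],[0,0,0],-1]

```text
time_s: 24.55
position: [0.5562, 0.2999, 0.1534]
tool_rot: [[-0.997, -0.079, 0.002], [-0.079, 0.997, 0.001], [-0.002, 0.001, -1.0]]
ft_force: [-0.0, 0.2, -2.0]
grip_width: 0.0195
```

```bash
python3 -c "
from h import *
st();plan((.5563,.3004,.113),94.55,5)"
```

```text
t 24.55 p [0.5562 0.2999 0.1534] yaw_y 94.53 tilt [ 0.002  0.001 -1.   ] F [-0.04  0.25 -2.  ] T [-0.03 -0.01  0.04] w 0.0195
[[-0.0, 0.005, 0.404], [0.0001, 0.0002, -0.0]]
[[-0.0, 0.005, 0.404], [0.0001, 0.0002, -0.0]]
[[-0.0, 0.005, 0.404], [0.0001, 0.0002, -0.0]]
[[-0.001, 0.005, 0.404], [0.0001, 0.0002, -0.0]]
[[-0.001, 0.005, 0.404], [0.0001, 0.0002, -0.0]]
```

move_arm:
  motion:
    - [[0,0.005,0.4],[0,0,0],-1]
    - [[0,0,0.4],[0,0,0],-1]
    - [[0,0,0.4],[0,0,0],-1]
    - [[0,0,0.35],[0,0,0],-1]
    - [[0,0,0.2],[0,0,0],-1]
    - [[0,0,0],[0,0,0],-1]
    - [[0,0,0],[0,0,0],-1]

```text
time_s: 25.13
position: [0.5568, 0.3002, 0.1158]
tool_rot: [[-0.997, -0.079, 0.004], [-0.079, 0.997, 0.002], [-0.004, 0.001, -1.0]]
ft_force: [0.0, 0.0, -2.8]
grip_width: 0.0195
```

```bash
python3 -c "
from h import *
st();plan((.5563,.3004,.1093),94.55,1)"
```

```text
t 25.13 p [0.5568 0.3002 0.1158] yaw_y 94.53 tilt [ 0.0041  0.0017 -1.    ] F [ 0.    0.05 -2.75] T [-0.01  0.02  0.03] w 0.0195
[[0.028, 0.011, 0.325], [0.0007, 0.002, -0.0002]]
```

move_arm:
  motion:
    - [[0.02,0,0.12],[0,0.001,0],-1]
    - [[0,0,0.1],[0,0.001,0],-1]
    - [[0,0,0.04],[0,0,0],-1]
    - [[0,0,0],[0,0,0],-1]
    - [[0,0,0],[0,0,0],-1]

```text
time_s: 25.55
position: [0.5569, 0.3003, 0.1109]
tool_rot: [[-0.997, -0.079, 0.001], [-0.079, 0.997, 0.002], [-0.001, 0.002, -1.0]]
ft_force: [0.5, -0.5, -2.2]
grip_width: 0.019
```

```bash
python3 -c "
from h import *
st();plan((.5563,.3004,.1093),94.55,1)"
```

```text
t 25.55 p [0.5569 0.3003 0.1109] yaw_y 94.53 tilt [ 0.0012  0.0019 -1.    ] F [ 0.53 -0.49 -2.21] T [ 0.02 -0.03 -0.03] w 0.019
[[0.03, 0.006, 0.08], [0.0009, 0.0006, -0.0001]]
```

move_arm:
  motion:
    - [[0.02,0,0.04],[0,0,0],-1]
    - [[0,0,0.03],[0,0,0],-1]
    - [[0,0,0],[0,0,0],-1]
    - [[0,0,0],[0,0,0],-1]

```text
time_s: 25.88
position: [0.5566, 0.3004, 0.1099]
tool_rot: [[-0.997, -0.079, 0.002], [-0.079, 0.997, 0.002], [-0.002, 0.002, -1.0]]
ft_force: [-0.1, 0.2, -2.4]
grip_width: 0.0193
```

```bash
python3 -c "
from h import *
st()"
```

```text
t 25.88 p [0.5566 0.3004 0.1099] yaw_y 94.53 tilt [ 0.002   0.0022 -1.    ] F [-0.12  0.16 -2.35] T [-0.02 -0.03  0.01] w 0.0193
```

move_arm:
  motion:
    - [[0,0,0.04],[0,0,0],-1]
    - [[0,0,0],[0,0,0],-1]
    - [[0,0,0.02],[0,0,0],-1]
    - [[0,0,0],[0,0,0],-1]

```text
time_s: 26.22
position: [0.5568, 0.3004, 0.1094]
tool_rot: [[-0.997, -0.079, 0.003], [-0.079, 0.997, 0.002], [-0.003, 0.002, -1.0]]
ft_force: [-0.5, 0.8, -2.1]
grip_width: 0.0192
```

```bash
python3 -c "
from h import *
st()"
```

```text
t 26.22 p [0.5568 0.3004 0.1094] yaw_y 94.53 tilt [ 0.0031  0.0025 -1.    ] F [-0.5   0.83 -2.06] T [-0.04  0.14  0.  ] w 0.0192
```

move_arm:
  motion:
    - [[0,0,0.04],[0,0,0],-1]
    - [[0,0,0],[0,0,0],-1]
    - [[0,0,0],[0,0,0],-1]

```text
time_s: 26.47
position: [0.5569, 0.3005, 0.1095]
tool_rot: [[-0.997, -0.079, 0.004], [-0.079, 0.997, 0.003], [-0.004, 0.002, -1.0]]
ft_force: [0.3, -0.5, -1.2]
grip_width: 0.0193
```

```bash
python3 -c "
from h import *
st()"
```

```text
t 26.47 p [0.5569 0.3005 0.1095] yaw_y 94.54 tilt [ 0.0041  0.0027 -1.    ] F [ 0.32 -0.45 -1.15] T [-0.01  0.02 -0.03] w 0.0193
```

The rake is seated: z has stopped falling and the load is coming off. Opening the gripper.

move_arm:
  motion:
    - [[0,0,0],[0,0,0],-0.4]
    - [[0,0,0],[0,0,0],0]
    - [[0,0,0],[0,0,0],0.5]
    - [[0,0,0],[0,0,0],1]
    - [[0,0,0],[0,0,0],1]
    - [[0,0,0],[0,0,0],1]
    - [[0,0,0],[0,0,0],1]
    - [[0,0,0],[0,0,0],1]

```text
time_s: 27.13
position: [0.5576, 0.3007, 0.1097]
tool_rot: [[-0.997, -0.079, 0.006], [-0.079, 0.997, 0.003], [-0.006, 0.003, -1.0]]
ft_force: [0.2, 0.4, -0.4]
grip_width: 0.0852
```

```bash
python3 -c "
from h import *
st()
d=imaging.get_image('wrist'); cv2.imwrite('pics/wc.png',d['img'])"
```

```text
t 27.13 p [0.5576 0.3007 0.1097] yaw_y 94.53 tilt [ 0.006   0.0034 -1.    ] F [ 0.22  0.36 -0.42] T [-0.01  0.03 -0.01] w 0.0852
```

View pics/wc.png

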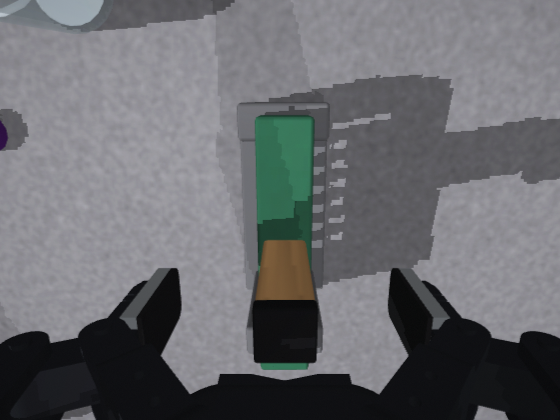

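The rake sits on its rest as it did at the start, and the pads are clear of the handle. Retreating straight up.

move_arm:
  motion:
    - [[0,0,-0.3],[0,0,0],1]
    - [[0,0,-0.7],[0,0,0],1]
    - [[0,0,-1],[0,0,0],1]
    - [[0,0,-1],[0,0,0],1]
    - [[0,0,-1],[0,0,0],1]
    - [[0,0,-1],[0,0,0],1]
    - [[0,0,-1],[0,0,0],1]
    - [[0,0,-0.6],[0,0,0],1]
    - [[0,0,-0.2],[0,0,0],1]
    - [[0,0,0],[0,0,0],1]
    - [[0,0,0],[0,0,0],1]

```text
time_s: 28.1
position: [0.556, 0.3, 0.2552]
tool_rot: [[-0.997, -0.079, 0.006], [-0.079, 0.997, 0.003], [-0.006, 0.003, -1.0]]
ft_force: [0.2, -0.5, -0.6]
grip_width: 0.0856
```

```bash
python3 -c "
from h import *
st()
t=imaging.get_image('top'); s=imaging.get_image('scene'); w=imaging.get_image('wrist')
cv2.imwrite('pics/td.png',t['img']);cv2.imwrite('pics/sd.png',s['img']);cv2.imwrite('pics/wd.png',w['img'])
for n,d in (('top',t),('scene',s)):
  b,m,l=blobs(d['img'],(0,120,90),(14,255,255),30)
  for a,c,q in b:
    q=onz(d,*c,.032 if n=='top' else .025)[:2]-C
    if abs(q@XA)<.06 and abs(q@YA)<.2: print(n,a,(q@XA).round(4),(q@YA).round(4))
h=cv2.cvtColor(w['img'],cv2.COLOR_BGR2HSV)
m=(h[...,2]<40).astype(np.uint8); m[:, :250]=0; m[:,340:]=0; m[262:]=0
n,l,q,c=cv2.connectedComponentsWithStats(m); i=1+np.argmax(q[1:,4]); print('black',q[i],onz(w,*c[i],.156).round(4))
"
```

```text
t 28.1 p [0.556  0.3    0.2552] yaw_y 94.53 tilt [ 0.006   0.0034 -1.    ] F [ 0.17 -0.47 -0.57] T [ 0.02 -0.03 -0.  ] w 0.0856
top 88 0.0248 0.1443
top 94 0.0244 0.0019
top 94 0.0195 -0.1105
top 86 -0.0258 0.1455
top 91 -0.0222 0.0023
top 100 -0.026 -0.1109
scene 152 -0.0238 0.1427
scene 127 0.0221 0.1438
scene 212 -0.0212 -0.0005
scene 176 0.0215 -0.0001
scene 286 -0.0247 -0.1144
scene 267 0.0182 -0.1143
black [271 195  29  29 830] [0.5563 0.3012 0.156 ]
```

View pics/sd.png

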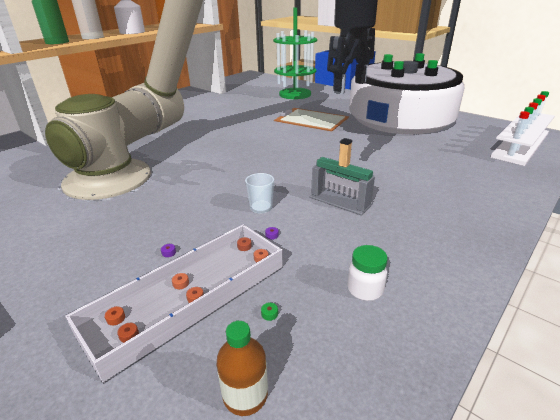

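View pics/td.png

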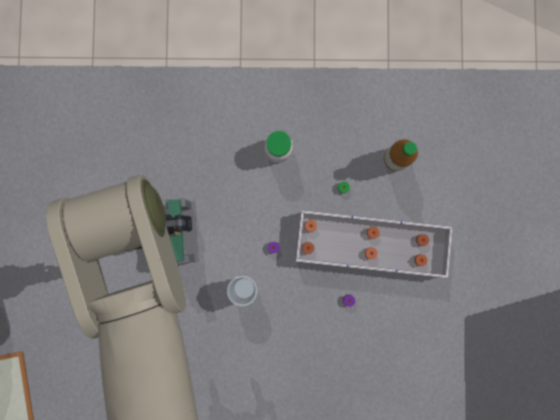

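The final views show two tablets in each third, the rake on its rest at the measured starting position, the bystanders where they were, and the gripper well clear. Handing in.

```bash
python3 -c "
from rig import job
print(job.close_job())"
```

```text
the job is handed in; nothing more can be done
None
```

The rake is back on its rest and released. The six tablets lie two in each third of the bed, and I handed the job in at about 28 s of the 72 s allowed. No verdict was reported.

- **Raking:** I felt for the bed by touch and found it at TCP height about 0.103 m. I raked the first row to the far third and the second row to the middle third. The third row stayed where it was.
- **Tine pressure:** The wrist readings put the tines at about 2 to 5 N on the bed, against the 15 N limit. They were still pressing at about 5 N once the layout was reached.
- **Tablets:** The top camera puts them at tray y of about +144/+145, +2/+2 and -111/-111 mm, all single-layer. The scene camera agrees to within 4 mm.
- **Rake:** The handle top was measured at (0.556, 0.301) m both before and after, within 1 mm. It stands upright with the gripper well clear.
- **Bystanders:** The bottle, jar and beaker look unmoved in both views; I checked them by eye rather than measuring.

No check failed. The only disagreement was 2 to 6 mm between cameras when I first located the rake. The wrist camera and the grip itself settled that.

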